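# Stack the empty tote on the loaded one

### The arm

A 7-joint arm with a two-finger parallel gripper is mounted at the origin on the work surface. World frame = base frame: x ahead of the robot, y to its left, z up, the work surface at z = 0. Lengths are in m, angles in rad, forces in N, time in s.
With the tool pointing down it reaches from about 0.4 to 0.9 m from the base axis. Payload 5.5 kg.
Tool frame: the origin (TCP) lies at the very end of the fingers, on their centre line; the grasp point (between the pads) lies 19 mm behind it; z points along the fingers, y is the direction in which the jaws open and shut (so a half turn about z gives the same grasp; the last joint's range is limited). The gripper opens to 85 mm and grips with 20 to 120 N. Pads are 22 mm wide; open, the fingers measure 114 mm over their backs; the gripper's body (76 mm by 85 mm) begins 54 mm behind the grasp point. The pads swing forward as they close: fully open they stand 13 mm farther back than shut.
Start: joints at [-1.001, 0.501, -0.427, 1.55, 0.221, 1.138, -0.21], TCP at [0.196, 0.62, 0.231] pointing down, gripper open.
Joint ranges: [-2.88, 2.88], [-0.31, 2.03], [-1.54, 1.56], [0.2, 2.42], [-1.41, 4.55], [0.19, 2.02], [-2.57, 2.57]. Speed limits (rad/s): [2.57, 2.57, 3.14, 3.14, 3.14, 3.14, 3.14].

### API

Orientations are given as a rotation vector (axis times angle).
In Python, from workcell import bot gives the robot as it stands.
- The arm moves only by the tool apply_moves, never from a script. Its argument "deltas" is a list that holds one entry, the list of rows, each a list of 7 numbers: the turn, a rotation vector about the tool's x, y, z normalised to -1 to 1, where 1 is 0.12 rad, then the shift along the tool's x, y, z normalised to -1 to 1, where 1 is 2.5 cm, then the opening, from 0 (shut) to 1 (fully open). A call has exactly 10 rows; each row shifts and turns the commanded pose from where the row before left it, along the tool's axes as they then stand; what a row does not reach is not made up. A row lasts 1/12 s, in which the tool goes at most 41.7 mm and 7.16 degrees, less where a joint would pass 70% of its speed; a pose out of reach is approached as far as the arm can. A call with a number of a shift or a turn outside -1 to 1 is refused whole. A call with a gripper value outside its range is refused whole. The fingers move at their own pace and stop on an object; "squeeze" is the grip in N (left out, the last holds). Time passes only in rows, so rows that do not move let the fingers close, or fill a call up. It gives the time, the measured TCP pose, the force and the opening at its end, in the units of the state.
- bot.get_obs(): the state, without advancing time (a new reading comes with each control period).
- bot.get_image(name): name is "scene" or "side" or "wrist"; returns a dict with "color" (400x640x3 uint8, blue, green, red), "fx", "fy", "cx", "cy" (pixels), "D" ([k1, k2, p1, p2, k3] as OpenCV has them; the pictures are not rectified), "T" (4x4, takes a point from camera to world coordinates). Camera axes: x right, y down, z forward; pixel columns grow to the right and rows downward; lengths in m; the calibration is good to about 2 mm. A picture is of the moment at which its call begins. There is no depth.
- bot.sign_off(): hands the job in, once; it reports no verdict.
The state is a dict: "time_s": time; "joint_positions": joint angles; "dq": joint speeds; "tau": joint torques, N m; "position": TCP position; "tool_rot": TCP orientation; "force": force on the tool from outside, world axes, zero at the start; "ft_torque": the same for the moment, N m; "opening": finger opening in m.
Only numpy, scipy, OpenCV 4.12 (cv2) and the standard library are available. Lean on these libraries where they do the work, as an engineer would, in place of code of your own. Each camera call takes 0.05 s, during which the arm holds its last target.

### The job

The two blue totes nest when they face the same way and stack when one is turned half a turn. Put the empty tote on top of the one with the reagent bottles, which stands on the sprung platform: turn it half a turn so that it stacks over the bottles and never bears down on them, and then press it down, gently but firmly, one long side after the other, until all four feet are fully home in their sockets. Leave the loaded tote in its place on the platform and the other things undisturbed, and let go.

Things in the scene. Friction and masses are not known exactly. Their poses are not given: they have to be found in the camera images.
- spare_center (a point): centre, half-way up, of the empty blue tote (260 x 180 mm over the rim, 105 mm high, about 0.45 kg, loose). x along its length, y towards its wide-feet long side, z up. Rim band 36 mm high with upright faces, 10 mm thick on the short ends, 21 mm on the long sides, where its flat top is cut by two deep channels and two shallow sockets. Both totes are alike
- spare: the empty tote; origin 52.5 mm under spare_center, same axes. A foot stands under each channel: 30 mm along x, outer face 76 mm from the centre line. On the wide-feet side (+y) channels and feet are at x = +-92 mm, sockets at x = +-44 mm; on the close-feet side (-y) channels and feet are at +-44 mm, sockets at +-92 mm
- spare_wide (a point): top of the empty tote's rim, mid-length on its wide-feet long side, in the middle of the 21 mm thick band, 79.5 mm from the tote's centre. The band is plain for 54 mm along x here: it can be pinched from above, or pressed on
- spare_narrow (a point): the same point on the empty tote's close-feet long side, 79.5 mm from its centre the other way; the band is plain for 37 mm along x here
- loaded_center (a point): centre, half-way up, of the like blue tote that holds the bottles, about 1.1 kg, loose on the sprung platform, at first 97.5 mm above the bench; same axes as the empty one. A tote turned half a turn puts its feet in this one's sockets (33 mm along x, 11 mm deep; play 1.5 mm each way) and then stands level, centre straight above this one's, 94 mm higher
- loaded: the loaded tote; origin 52.5 mm under loaded_center. Sprung clips in both end walls of each socket hold the foot 5 mm short of home; weight alone does not pass them. A push of some 6 to 15 N on the middle of a long side drives that side's two feet down onto the socket floors; go on to 18 or 20 N to be sure. Over 28 N is too much
- stand: the spring-levelled stand under the loaded tote: dark steel base 270 x 200 mm, fixed to the bench, with four coil springs that carry the platform; origin at the middle of the base's underside
- platform: the stand's aluminium tray, 240 x 184 mm, with a lip 12 mm high, in which the loaded tote stands with a few mm of play; origin in the middle of its upper face, at first 45 mm above the bench. It stays level and sinks 5 mm for each 10 N put on it (26 mm at most), so it gives way under the empty tote's weight and under a push
- loaded_wide (a point): top of the loaded tote's rim, mid-length on its wide-feet long side, 79.5 mm from its centre
- loaded_narrow (a point): top of the loaded tote's rim, mid-length on its close-feet long side, 79.5 mm from its centre
- bottles: six amber reagent bottles, 42 mm across with white caps, held in the loaded tote, caps 31 mm below its rim; origin under the middle of the group. A tote let down facing the same way as the loaded one would sink in and land on them
- tube_rack: bystander: white rack with capped tubes, 70 x 160 mm, 80 mm high, beyond the totes; origin at the middle of its underside
- tip_box: bystander: grey box with a clear lid, 85 x 125 mm, 67 mm high, beyond the totes; origin at the middle of its underside
- reagent: bystander: amber jar with a white cap, 70 mm across, 115 mm high, beyond the totes; origin at the middle of its underside

How it is judged:
On the way, in this order (a step that is already met when the one before it is completed fails the run):
1. the empty tote is lifted off the bench (height (world z) of spare_center above 0.12 m), for 0.1 s.
2. turned half a turn, it stands with its feet over the sockets of the loaded tote (x of spare_center in the frame of loaded_center between -0.006 and 0.006 m and y of spare_center in the frame of loaded_center between -0.006 and 0.006 m and z of spare_center in the frame of loaded_center between 0.088 and 0.11 m and y of spare_wide in the frame of loaded_center below -0.06 m), for 0.2 s.
At the end, for the whole second after the job is handed in: The empty tote stands on the loaded one, half a turn round to it (within 0.04 rad), centres within 4 mm in x and y, its centre 92 to 95.5 mm above the other's, the rims of both its long sides no more than 1.5 mm above fully home; the loaded tote stands level in its place on the stand; all at rest (x of spare_center in the frame of loaded_center between -0.004 and 0.004 m and y of spare_center in the frame of loaded_center between -0.004 and 0.004 m and z of spare_center in the frame of loaded_center between 0.092 and 0.0955 m and y of spare_wide in the frame of loaded_center below -0.07 m and z of each of spare_wide, spare_narrow in the frame of loaded_center below 0.148 m and angle between the x axis of spare_center and the x axis of loaded_center, either way round below 0.04 rad and angle between loaded_center's own z axis and vertical below 0.03 rad and horizontal distance between loaded_center and stand below 0.015 m and linear speed of each of spare, loaded below 0.01 m/s); the robot touches nothing.
It fails at once if the empty tote or the fingers bear on the bottles with more than 3 N (contact force between any of spare, the fingers and bottles above 3 N).
It fails at once if the totes are pressed on the platform with more than 45 N in all (the loaded one weighs 11 N, the empty one 3.5 to 5.5 N) (contact force between loaded and platform above 45 N).
It fails at once if the loaded tote leaves its place on the stand by more than 15 mm or is lifted off it (horizontal distance between loaded_center and stand above 0.015 m or height (world z) of loaded_center above 0.112 m).
It fails at once if a bystander is moved more than 15 mm (distance of any of tube_rack, tip_box, reagent from where it was at the start of the episode above 0.015 m).
It also fails if it takes over 54 s, if anything falls off the work surface, if the arm or the gripper's body presses on something with over 40 N, if the wrist force passes 120 N, or if a joint passes its speed limit or range.

## Working session

There is one attempt and no reset: what is moved stays moved. The work goes in short steps, Python scripts to look and compute and a tool call to move; the robot and the scene stay as the last step left them, time stands still between calls to the robot, and variables do not carry over. Pictures are saved under pics/ and viewed, and the job is handed in when it is done.

Besides the shell and the picture viewer there is one more tool, called after "Emit:" in YAML: its name, and indented under it one key for each argument. apply_moves: Moves the arm, as the interface text tells. Scaled input: -1 to 1 covers 2.5 cm each way for a shift and 0.12 rad each way for a turn. Its arguments: {"type":"object","properties":{"deltas":{"type":"array"},"squeeze":{"type":"number"}},"required":["deltas"]}

```bash
mkdir -p pics
python3 - <<'E'
from workcell import bot
import cv2,pickle
o=bot.get_obs();print(o)
d={}
for n in("scene","side","wrist"):
    im=bot.get_image(n);d[n]=im;cv2.imwrite(f"pics/{n}0.png",im["color"]);print(n,im["fx"],im["fy"],im["cx"],im["cy"],im["D"],im["T"].round(3).tolist() if hasattr(im["T"],'round') else im["T"])
pickle.dump(d,open("im0.pkl","wb"))
E
```

```text
{'time_s': 0.0, 'joint_positions': array([-1.00080846,  0.5018688 , -0.42678784,  1.55143894,  0.22078222,
        1.13831259, -0.21029399]), 'dq': array([-0.00081228,  0.00051185, -0.00086358,  0.00055919,  0.00061359,
        0.00014666, -0.00070976]), 'tau': array([ 7.34320583e-04, -5.69529033e+01, -5.81576094e+00, -2.80940205e+01,
        1.06352818e-02,  1.21527337e-02, -5.38740551e-06]), 'position': array([0.19612794, 0.61897472, 0.23025052]), 'tool_rot': array([-4.79879722e-01, -3.10433455e+00,  3.04174518e-03]), 'force': array([-0.36766361,  0.16608364, -0.12255699]), 'ft_torque': array([-0.02751757,  0.01229765,  0.04265015]), 'opening': 0.08545313599823817}
scene 434.2162088640742 434.2162088640742 323.0379510597696 210.70425772604062 [-0.08979922  0.          0.          0.          0.        ] [[0.857, 0.383, -0.343, 0.901], [0.514, -0.611, 0.601, -0.514], [0.021, -0.692, -0.721, 0.74], [0.0, 0.0, 0.0, 1.0]]
side 490.4516503055607 490.4516503055607 316.95644440764494 198.28006821999642 [-0.14538603  0.          0.          0.          0.        ] [[0.991, -0.054, 0.126, 0.451], [-0.136, -0.511, 0.849, -0.965], [0.018, -0.858, -0.513, 0.719], [0.0, 0.0, 0.0, 1.0]]
wrist 306.218603293841 306.218603293841 318.14401558694584 201.11382819427962 [-0.00827961  0.          0.          0.          0.        ] [[0.302, 0.92, 0.25, 0.132], [0.953, -0.291, -0.081, 0.639], [-0.002, 0.263, -0.965, 0.371], [0.0, 0.0, 0.0, 1.0]]
```

View pics/scene0.png

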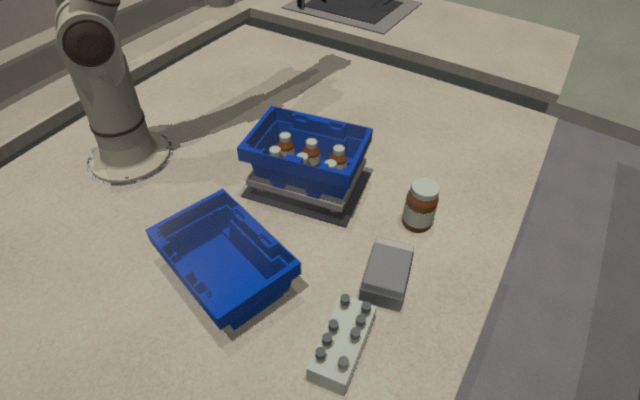

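View pics/side0.png

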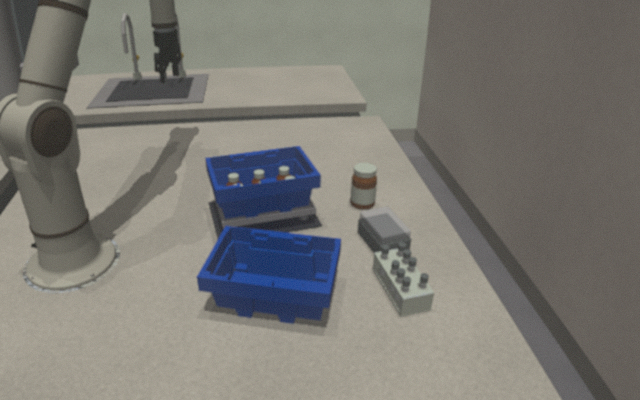

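View pics/wrist0.png

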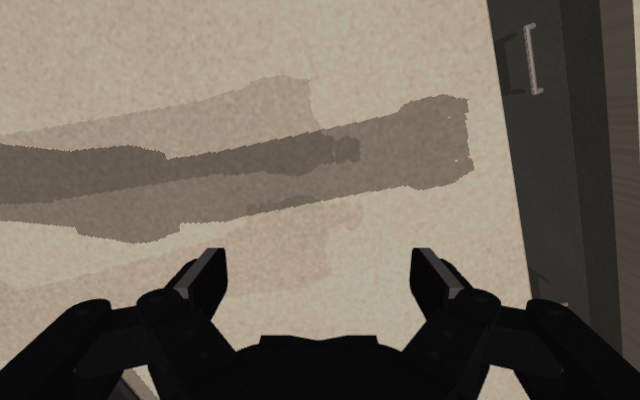

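The scene view shows the empty tote near (225,260), the loaded tote near (305,150), and the bystanders to the right. Next I'll zoom in on the rims.

Run:
```python
import cv2,pickle
d=pickle.load(open("im0.pkl","rb"))
def crop(n,x,y,w,h,s,f):
    cv2.imwrite(f,cv2.convertScaleAbs(cv2.resize(d[n]["color"][y:y+h,x:x+w],None,fx=s,fy=s,interpolation=cv2.INTER_CUBIC),alpha=1.5))
crop("scene",140,185,170,140,4.5,"pics/s_sp.png")
crop("scene",235,100,145,120,5,"pics/s_ld.png")
crop("side",195,220,155,105,5,"pics/d_sp.png")
crop("side",200,140,125,95,6,"pics/d_ld.png")
```

```text
(no output)
```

View pics/s_sp.png

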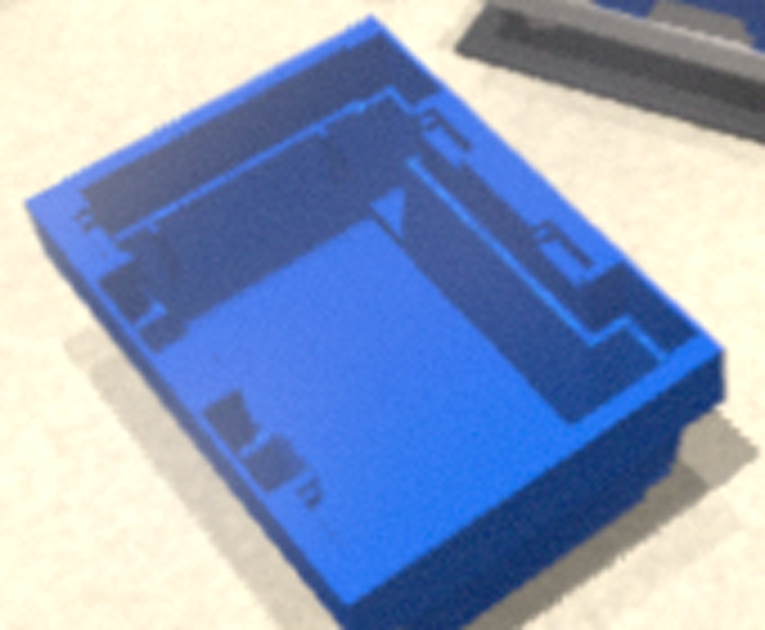

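View pics/s_ld.png

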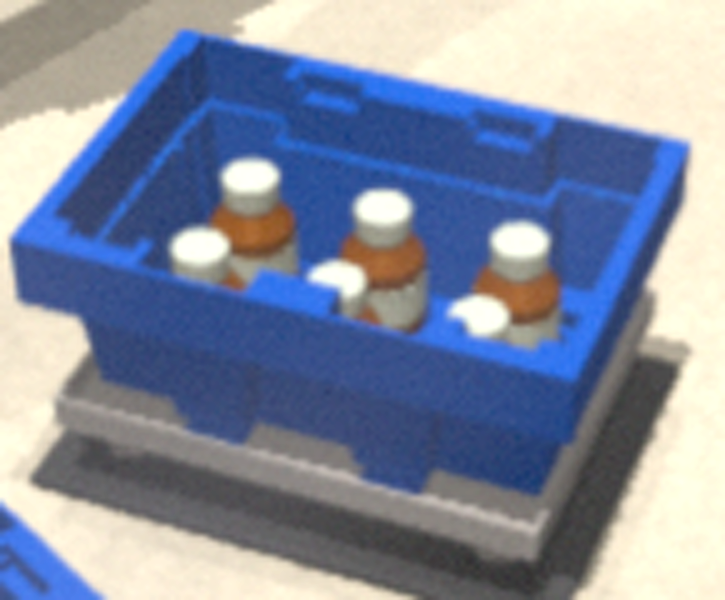

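View pics/d_sp.png

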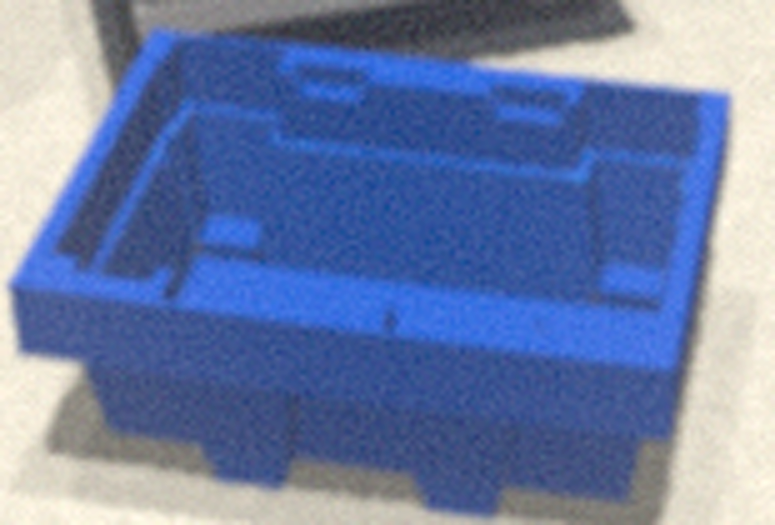

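View pics/d_ld.png

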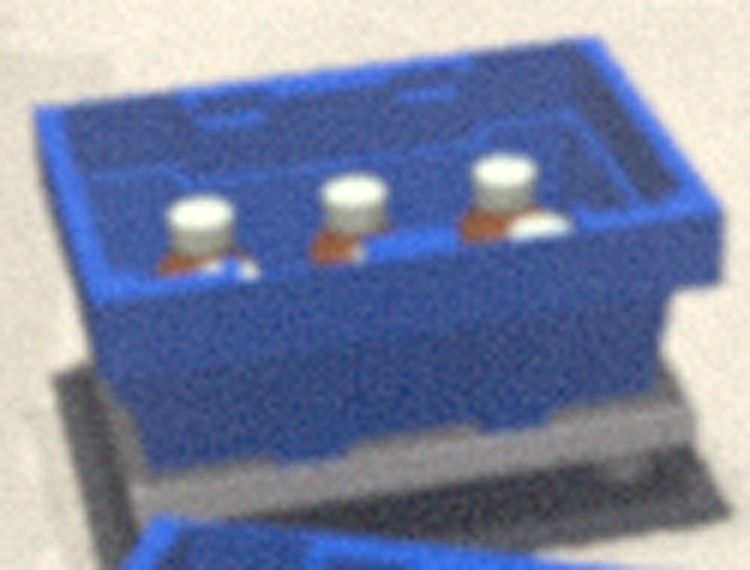

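```bash
cat > h.py <<'E'
import numpy as np,cv2,pickle
from scipy.optimize import least_squares
def rays(im,px):
    K=np.array([[im["fx"],0,im["cx"]],[0,im["fy"],im["cy"]],[0,0,1.]])
    u=cv2.undistortPoints(np.array(px,float).reshape(-1,1,2),K,np.array(im["D"],float))[:,0]
    T=np.array(im["T"]);r=np.c_[u,np.ones(len(u))]@T[:3,:3].T
    return T[:3,3],r
def onplane(im,px,z):
    c,r=rays(im,px);return c+r*((z-c[2])/r[:,2])[:,None]
def proj(im,P):
    K=np.array([[im["fx"],0,im["cx"]],[0,im["fy"],im["cy"]],[0,0,1.]])
    Ti=np.linalg.inv(np.array(im["T"]));rv=cv2.Rodrigues(Ti[:3,:3])[0]
    return cv2.projectPoints(np.array(P,float).reshape(-1,1,3),rv,Ti[:3,3],K,np.array(im["D"],float))[0][:,0]
def rect(P,L=.26,W=.18,yaw0=0):
    # P ordered: (-,+),(+,+),(+,-),(-,-)
    C=np.array([[-1,1],[1,1],[1,-1],[-1,-1]])*[L/2,W/2]
    A=P[:,:2];m=A.mean(0)
    H=C.T@(A-m);U,S,V=np.linalg.svd(H);R=V.T@U.T
    yaw=np.arctan2(R[1,0],R[0,0]);fit=C@R.T+m
    return m,yaw,A-fit
E
python3 - <<'E'
from h import *
d=pickle.load(open("im0.pkl","rb"))
def un(p,s,o): return (np.array(p,float)+.5)/s-.5+np.array(o)
S={("spare","scene"):(un([(372,16),(722,348),(350,606),(28,203)],4.5,(140,185)),.105),
("spare","side"):(un([(158,32),(730,95),(680,370),(12,288)],5,(195,220)),.105),
("loaded","scene"):(un([(187,32),(690,145),(575,380),(12,240)],5,(235,100)),.15),
("loaded","side"):(un([(37,107),(597,38),(722,213),(97,298)],6,(200,140)),.15)}
for k,(p,z) in S.items():
    P=onplane(d[k[1]],p,z)
    m,y,r=rect(P);print(k,m.round(4),round(y,4),(r*1000).round(1).tolist(), np.linalg.norm(P-np.roll(P,1,0),axis=1).round(4))
E
```

```text
('spare', 'scene') [ 0.4815 -0.1658] -0.2953 [[0.1, -0.5], [-1.7, -0.9], [-0.2, 0.7], [1.8, 0.8]] [0.1783 0.2585 0.178  0.2581]
('spare', 'side') [ 0.4813 -0.1705] -0.2919 [[1.7, -0.7], [-2.4, -0.8], [0.2, 1.3], [0.5, 0.2]] [0.1794 0.2561 0.1773 0.2594]
('loaded', 'scene') [0.473  0.1534] 0.1905 [[2.6, -0.8], [-1.1, -1.6], [-2.0, 1.7], [0.6, 0.7]] [0.1782 0.2562 0.1765 0.2577]
('loaded', 'side') [0.4708 0.1496] 0.1798 [[1.7, -1.3], [-2.7, -2.4], [-1.8, 0.5], [2.8, 3.3]] [0.1757 0.2555 0.1773 0.255 ]
```

Both totes face the same way, with the wide-feet side toward +y. The spare is at about (0.481,-0.168), yaw -0.293, and the loaded tote at about (0.472,0.1515), yaw 0.187. I'll move above the loaded tote for a wrist view.

Emit:
apply_moves:
  deltas:
    - [[0,0,0,-0.95,-0.72,-0.22,1],[0,0,0,-0.95,-0.72,-0.22,1],[0,0,0,-0.95,-0.72,-0.22,1],[0,0,0,-0.95,-0.72,-0.22,1],[0,0,0,-0.95,-0.72,-0.22,1],[0,0,0,-0.95,-0.72,-0.22,1],[0,0,0,-0.95,-0.72,-0.22,1],[0,0,0,-0.95,-0.72,-0.22,1],[0,0,0,-0.95,-0.72,-0.22,1],[0,0,0,-0.95,-0.72,-0.22,1]]

```text
time_s: 0.98
position: [0.3688, 0.3748, 0.2864]
tool_rot: [-0.48, -3.105, 0.0]
force: [1.5, 0.1, 1.1]
opening: 0.0853
```

Emit:
apply_moves:
  deltas:
    - [[0,0,0,-0.95,-0.72,-0.22,1],[0,0,0,-0.95,-0.72,-0.22,1],[0,0,0,-0.95,-0.72,-0.22,1],[0,0,0,-0.95,-0.72,-0.22,1],[0,0,0,-0.95,-0.72,-0.22,1],[0,0,0,-0.95,-0.72,-0.22,1],[0,0,0,-0.95,-0.72,-0.22,1],[0,0,0,-0.95,-0.72,-0.22,1],[0,0,0,-0.95,-0.72,-0.22,1],[0,0,0,0,0,0,1]]

```text
time_s: 1.82
position: [0.527, 0.1503, 0.3365]
tool_rot: [0.494, 3.099, -0.004]
force: [-0.1, -0.6, 0.7]
opening: 0.085
```

```bash
cat > snap.py <<'E'
import sys
from workcell import bot
import cv2,pickle
o=bot.get_obs();print("t",o["time_s"],"q",o["joint_positions"].round(3),"p",o["position"].round(4),"rv",o["tool_rot"].round(4),"F",o["force"].round(2),"op",round(o["opening"],4))
d={"obs":o}
tag=sys.argv[1]
for n in sys.argv[2:]:
    im=bot.get_image(n);d[n]=im;cv2.imwrite(f"pics/{n}{tag}.png",cv2.convertScaleAbs(im["color"],alpha=1.4))
pickle.dump(d,open(f"im{tag}.pkl","wb"))
E
python3 snap.py 1 wrist
```

```text
t 1.8167 q [-0.193  0.203 -0.16   1.685  0.038  1.254  0.893] p [0.527  0.1503 0.3365] rv [ 0.4941  3.0992 -0.0039] F [-0.1  -0.57  0.69] op 0.085
```

View pics/wrist1.png

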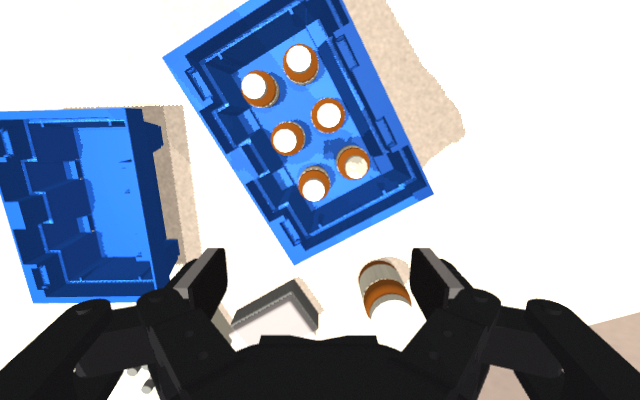

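The wrist view shows the loaded tote at (300,110), slightly clipped at the top, and the spare at left. I'll measure the loaded tote at the yaw used for placing, so that the camera mounting error cancels.

Emit:
apply_moves:
  deltas:
    - [[0,0,1,0,0,-0.15,1],[0,0,1,0,0,-0.15,1],[0,0,1,0,0,-0.15,1],[0,0,1,0,0,-0.15,1],[0,0,1,0,0,-0.15,1],[0,0,1,0,0,-0.15,1],[0,0,1,0,0,-0.15,1],[0,0,1,0,0,-0.15,1],[0,0,1,0,0,0,1],[0,0,1,0,0,0,1]]

```text
time_s: 2.7
position: [0.5224, 0.1587, 0.3657]
tool_rot: [-2.153, -2.286, 0.0]
force: [-0.0, 0.3, -0.3]
opening: 0.0847
```

Emit:
apply_moves:
  deltas:
    - [[0,0,1,0,0,0,1],[0,0,1,0,0,0,1],[0,0,1,0,0,0,1],[0,0,1,0,0,0,1],[0,0,1,0,0,0,1],[0,0,1,0,0,0,1],[0,0,1,0,0,0,1],[0,0,1,0,0,0,1],[0,0,1,0,0,0,1],[0,0,1,0,0,0,1]]

```text
time_s: 3.53
position: [0.5222, 0.1587, 0.3653]
tool_rot: [-3.068, -0.671, 0.002]
force: [-0.1, -0.8, -0.5]
opening: 0.0856
```

Emit:
apply_moves:
  deltas:
    - [[0,0,0.6,-0.5,0,0,1],[0,0,0.6,-0.5,0,0,1],[0,0,0.5,-0.5,0,0,1],[0,0,0.5,-0.5,0,0,1],[0,0,0,-0.5,0,0,1],[0,0,0,-0.5,0,0,1],[0,0,0,-0.5,0,0,1],[0,0,0,-0.5,0,0,1],[0,0,0,0,0,0,1],[0,0,0,0,0,0,1]]

```text
time_s: 4.37
position: [0.4262, 0.133, 0.366]
tool_rot: [-3.13, -0.269, -0.001]
force: [-0.3, -0.8, -0.3]
opening: 0.0851
```

```bash
python3 snap.py 2 wrist
```

```text
t 4.3667 q [-4.310e-01 -1.800e-02  6.800e-02  1.861e+00  1.000e-03  1.297e+00
 -1.763e+00] p [0.4262 0.133  0.366 ] rv [-3.1296e+00 -2.6940e-01 -1.2000e-03] F [-0.32 -0.76 -0.34] op 0.0851
```

View pics/wrist2.png

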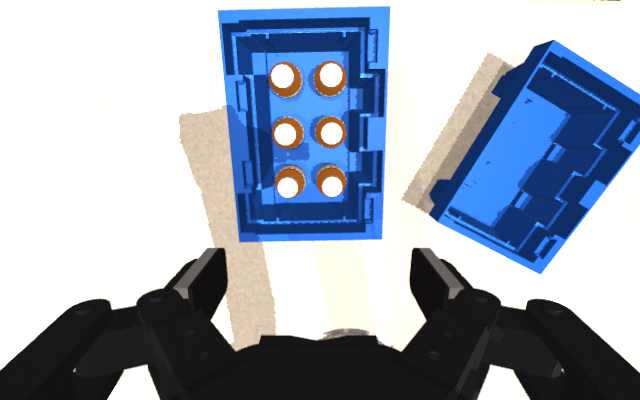

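```bash
cat >> h.py <<'E'
def bluemask(im):
    hsv=cv2.cvtColor(im["color"],cv2.COLOR_BGR2HSV)
    return cv2.morphologyEx(cv2.inRange(hsv,(100,110,25),(130,255,255)),cv2.MORPH_OPEN,np.ones((3,3),np.uint8))
def blobs(im):
    cs,_=cv2.findContours(bluemask(im),cv2.RETR_EXTERNAL,cv2.CHAIN_APPROX_NONE)
    return [c[:,0] for c in sorted(cs,key=cv2.contourArea,reverse=True)[:2]]
def fitrect(im,c,z,g,L=.26,W=.18,sides=(0,1,2,3),gate=.012,inset=0.5):
    """sides 0:+x 1:-x 2:+y 3:-y ; g=(x,y,yaw)"""
    P=onplane(im,c,z)[:,:2];g=np.array(g,float)
    for it in range(4):
        def loc(g):
            R=np.array([[np.cos(g[2]),-np.sin(g[2])],[np.sin(g[2]),np.cos(g[2])]])
            return (P-g[:2])@R
        l=loc(g);sel=[]
        for s in sides:
            a=s//2;sg=1-2*(s%2);h=(L,W)[a]/2;o=(L,W)[1-a]/2
            sel.append((np.abs(sg*l[:,a]-h)<gate)&(np.abs(l[:,1-a])<o-.012))
        def f(g):
            l=loc(g);return np.concatenate([( (1-2*(s%2))*l[m,s//2]-(L,W)[s//2]/2) for s,m in zip(sides,sel)])
        g=least_squares(f,g,loss="soft_l1",f_scale=.0005).x;gate=max(gate/2,.004)
    l=loc(g);med=[round(1000*float(np.median((1-2*(s%2))*l[m,s//2]-(L,W)[s//2]/2)),2) for s,m in zip(sides,sel)]
    return g,med,[int(m.sum()) for m in sel]
E
python3 - <<'E'
from h import *
d=pickle.load(open("im2.pkl","rb"));im=d["wrist"]
print(d["obs"]["position"],np.array(im["T"])[:3,3])
for c in blobs(im):
    m=c.mean(0);print(m,len(c))
    if m[0]<400: print(fitrect(im,c,.15,(.472,.1515,.187)))
    else: print(fitrect(im,c,.105,(.481,-.168,-.293)),fitrect(im,c,.105,(.481,-.168,-.293),sides=(0,1,3)))
E
```

```text
[0.42619812 0.13302683 0.36604459] [0.49031128 0.14406746 0.50686172]
[306.76873385 119.49354005] 774
(array([0.46956963, 0.1534156 , 0.19108181]), [-0.83, -2.61, -1.54, -1.44], [150, 125, 211, 213])
[536.81260647 155.95570698] 587
(array([ 0.48054431, -0.16409562, -0.29750591]), [-1.92, -1.08, nan, 0.0], [82, 90, 0, 128]) (array([ 0.48054431, -0.16409562, -0.29750591]), [-1.92, -1.08, 0.0], [82, 90, 128])
  return _methods._mean(a, axis=axis, dtype=dtype,
  ret = ret.dtype.type(ret / rcount)
```

```bash
sed -i 's/g=least_squares(f,g,loss="soft_l1",f_scale=.0005).x;/g=least_squares(lambda q:f(q)+q[3],np.r_[g[:3],.0015],loss="soft_l1",f_scale=.001).x;/' h.py
cat > m.py <<'E'
import sys
from h import *
tag=sys.argv[1];d=pickle.load(open(f"im{tag}.pkl","rb"));im=d["wrist"]
for c in blobs(im):
    m=onplane(im,c,.12).mean(0)
    if m[1]>0: print("loaded",fitrect(im,c,.15,(.472,.1515,.187)))
    else:
        for s in ((0,1,3),(0,1,2),(0,1,2,3)):
            try: print("spare",s,fitrect(im,c,.105,(.481,-.168,-.293),sides=s))
            except Exception as e: print(e)
E
python3 -W ignore m.py 2
```

```text
loaded (array([0.47045779, 0.15351839, 0.19169692, 0.00157932]), [-1.71, -1.71, -1.48, -1.49], [150, 125, 212, 213])
spare (0, 1, 3) (array([ 0.47967102, -0.1654414 , -0.29915468,  0.00151916]), [-1.5, -1.54, -1.5], [80, 90, 127])
spare (0, 1, 2) (array([ 0.48483721, -0.14862436, -0.29968039,  0.00152411]), [-1.49, -1.53, -1.57], [90, 91, 126])
spare (0, 1, 2, 3) (array([ 0.47967102, -0.1654414 , -0.29915468,  0.00151916]), [-1.5, -1.54, nan, -1.5], [80, 90, 0, 127])
```

Emit:
apply_moves:
  deltas:
    - [[0,0,-1,0,0,0,1],[0,0,-1,0,0,0,1],[0,0,-1,0,0,0,1],[0,0,-1,0,0,0,1],[0,0,-1,0,0,0,1],[0,0,-1,0,0,0,1],[0,0,-1,0,0,0,1],[0,0,-1,0,0,0,1],[0,0,-1,0,0,0,1],[0,0,-1,0,0,0,1]]

```text
time_s: 5.25
position: [0.4273, 0.1328, 0.3656]
tool_rot: [2.426, 1.996, -0.0]
force: [0.2, 0.4, -0.1]
opening: 0.0855
```

Emit:
apply_moves:
  deltas:
    - [[0,0,-1,0,0,0,1],[0,0,-1,0,0,0,1],[0,0,-1,0,0,0,1],[0,0,-1,0,0,0,1],[0,0,-1,0,0,0,1],[0,0,-1,0,0,0,1],[0,0,-1,0,0,0,1],[0,0,-1,0,0,0,1],[0,0,-1,0,0,0,1],[0,0,-1,0,0,0,1]]

```text
time_s: 6.08
position: [0.4273, 0.1328, 0.3656]
tool_rot: [-0.876, -3.017, 0.0]
force: [-0.5, 0.9, -0.4]
opening: 0.0853
```

Emit:
apply_moves:
  deltas:
    - [[0,0,-1,-0.6,-0.5,0,1],[0,0,-1,-0.7,-0.9,0,1],[0,0,-0.3,-0.8,-1,0.1,1],[0,0,0,-0.8,-1,0.1,1],[0,0,0,-0.8,-1,0.2,1],[0,0,0,-0.8,-1,0.2,1],[0,0,0,-0.8,-1,0.2,1],[0,0,0,-0.8,-1,0.2,1],[0,0,0,-0.8,-1,0.2,1],[0,0,0,-0.7,-1,0.2,1]]

```text
time_s: 6.92
position: [0.5313, -0.1531, 0.3303]
tool_rot: [0.461, 3.107, -0.001]
force: [0.7, 0.3, -0.8]
opening: 0.0856
```

Emit:
apply_moves:
  deltas:
    - [[0,0,0,0,-0.5,0,1],[0,0,0,0,-0.5,0,1],[0,0,0,0,0,0,1],[0,0,0,0,0,0,1],[0,0,0,0,0,0,1],[0,0,0,0,0,0,1],[0,0,0,0,0,0,1],[0,0,0,0,0,0,1],[0,0,0,0,0,0,1],[0,0,0,0,0,0,1]]

```text
time_s: 7.75
position: [0.5229, -0.1749, 0.3309]
tool_rot: [0.46, 3.108, 0.0]
force: [-0.0, -0.7, 0.6]
opening: 0.0852
```

```bash
python3 snap.py 3 wrist; python3 -W ignore m.py 3
```

```text
t 7.75 q [-0.069  0.216  0.406  1.7   -0.09   1.243  1.635] p [ 0.5229 -0.1749  0.3309] rv [4.6040e-01 3.1075e+00 2.0000e-04] F [-0.04 -0.74  0.57] op 0.0852
spare (0, 1, 3) (array([ 0.47936801, -0.16690087, -0.29705531,  0.00167673]), [-1.54, -1.72, -1.69], [122, 146, 206])
spare (0, 1, 2) (array([ 0.47945395, -0.16658343, -0.29906456,  0.00168614]), [-1.59, -1.72, -1.68], [122, 146, 205])
spare (0, 1, 2, 3) (array([ 0.47942316, -0.16675094, -0.29803047,  0.00157892]), [-1.58, -1.71, -1.5, -1.52], [122, 146, 205, 206])
loaded (array([-1.48388317,  1.45778956,  0.19675237,  0.0015    ]), [nan, nan, nan, nan], [0, 0, 0, 0])
```

View pics/wrist3.png

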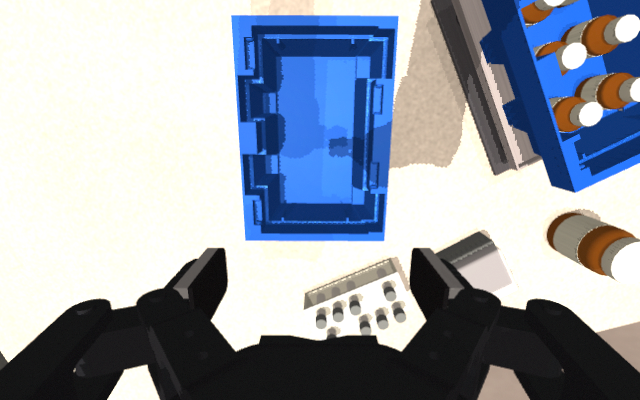

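Emit:
apply_moves:
  deltas:
    - [[0,0,0,0.175,0.3,0.6,1],[0,0,0,0.175,0.3,0.6,1],[0,0,0,0.175,0.3,0.6,1],[0,0,0,0.175,0.3,0.6,1],[0,0,0,0.175,0.3,0.6,1],[0,0,0,0.175,0.3,0.6,1],[0,0,0,0.175,0.3,0.6,1],[0,0,0,0.175,0.3,0.6,1],[0,0,0,0.175,0.3,0.6,1],[0,0,0.03,0.175,0.3,0.6,1]]

```text
time_s: 8.63
position: [0.5027, -0.0903, 0.1802]
tool_rot: [0.467, 3.106, 0.0]
force: [-0.2, -0.5, -0.3]
opening: 0.0855
```

Emit:
apply_moves:
  deltas:
    - [[0,0,0,0,0,0.3,1],[0,0,0,0,0,0.3,1],[0,0,0,0,0,0,1],[0,0,0,0,0,0,1],[0,0,0,0,0,0,1],[0,0,0,0,0,0,1],[0,0,0,0,0,0,1],[0,0,0,0,0,0,1],[0,0,0,0,0,0,1],[0,0,0,0,0,0,1]]

```text
time_s: 9.47
position: [0.5028, -0.0908, 0.166]
tool_rot: [0.467, 3.106, 0.0]
force: [-0.1, 0.2, 0.0]
opening: 0.0854
```

```bash
python3 snap.py 4 wrist
```

```text
t 9.4667 q [-0.158  0.313  0.337  1.98  -0.134  0.869  1.522] p [ 0.5028 -0.0908  0.166 ] rv [4.6700e-01 3.1064e+00 1.0000e-04] F [-0.12  0.18  0.02] op 0.0854
```

View pics/wrist4.png

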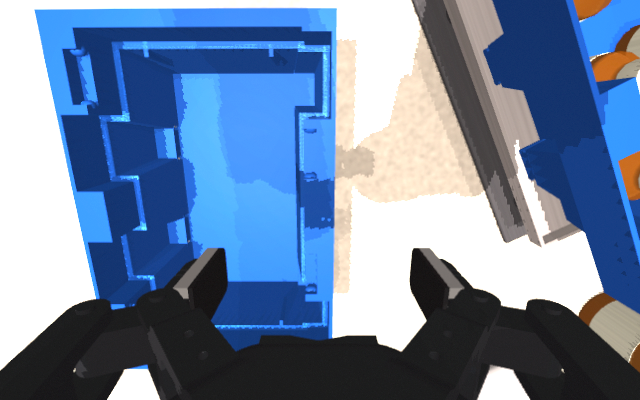

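Emit:
apply_moves:
  deltas:
    - [[0,0,0,0,0,0.5,1],[0,0,0,0,0,0.5,1],[0,0,0,0,0,0.5,1],[0,0,0,0,0,0.5,1],[0,0,0,0,0,0.5,1],[0,0,0,0,0,0.5,1],[0,0,0,0,0,0.3,1],[0,0,0,0,0,0.2,1],[0,0,0,0,0,0,1],[0,0,0,0,0,0,1]]

```text
time_s: 10.35
position: [0.5028, -0.0908, 0.0784]
tool_rot: [-0.467, -3.107, 0.0]
force: [-0.0, 0.8, 0.4]
opening: 0.0854
```

Emit:
apply_moves:
  deltas:
    - [[0,0,0,0,0,0,0],[0,0,0,0,0,0,0],[0,0,0,0,0,0,0],[0,0,0,0,0,0,0],[0,0,0,0,0,0,0],[0,0,0,0,0,0,0],[0,0,0,0,0,0,0],[0,0,0,0,0,0,0],[0,0,0,0,0,0,0],[0,0,0,0,0,0,0]]
  squeeze: 90

```text
time_s: 11.18
position: [0.503, -0.0908, 0.0788]
tool_rot: [0.467, 3.106, 0.0]
force: [-1.3, -0.8, 5.3]
opening: 0.0195
```

```bash
python3 snap.py 5 wrist side
```

```text
t 11.1833 q [-0.118  0.453  0.296  2.033 -0.204  0.683  1.581] p [ 0.503  -0.0908  0.0788] rv [4.6710e-01 3.1061e+00 4.0000e-04] F [-1.26 -0.76  5.33] op 0.0195
```

View pics/wrist5.png

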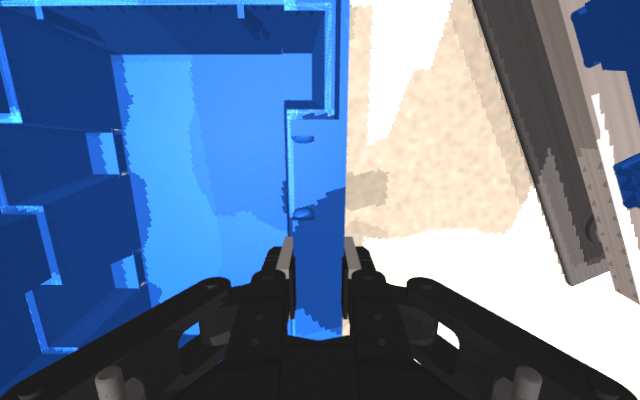

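View pics/side5.png

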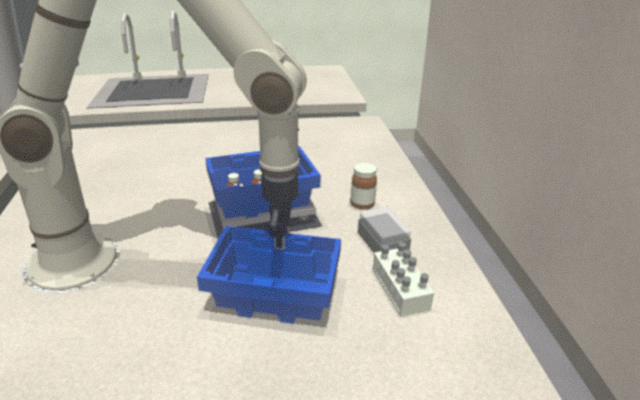

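Emit:
apply_moves:
  deltas:
    - [[0,0,0,0,0,-0.1,0],[0,0,0,0,0,-0.2,0],[0,0,0,0,0,-0.3,0],[0,0,0,0,0,-0.3,0],[0,0,0,0,0,-0.3,0],[0,0,0,0,0,-0.3,0],[0,0,0,0,0,-0.3,0],[0,0,0,0,0,-0.2,0],[0,0,0,0,0,0,0],[0,0,0,0,0,0,0]]
  squeeze: 110

```text
time_s: 12.12
position: [0.503, -0.0907, 0.1287]
tool_rot: [0.467, 3.106, 0.0]
force: [-0.4, -0.0, -4.3]
opening: 0.019
```

```bash
python3 snap.py 6 wrist side
```

```text
t 12.1167 q [-0.144  0.37   0.324  2.007 -0.163  0.789  1.547] p [ 0.503  -0.0907  0.1287] rv [4.6670e-01 3.1059e+00 4.0000e-04] F [-0.35 -0.   -4.35] op 0.019
```

View pics/wrist6.png

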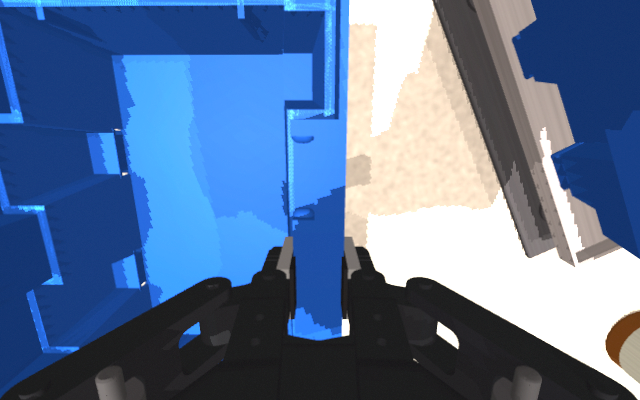

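View pics/side6.png

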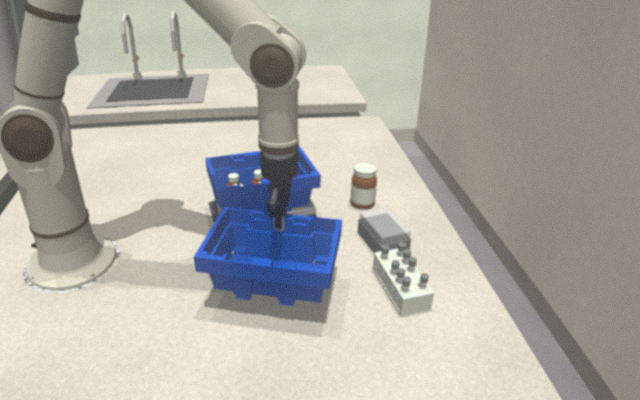

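The tote is level in the grip at about 4.3 N, with no slip. Now I'll lift and turn -2.652 rad, ramped.

Emit:
apply_moves:
  deltas:
    - [[0,0,0.3,0,0,-0.4,0],[0,0,0.6,0,0,-0.5,0],[0,0,0.8,0,0,-0.5,0],[0,0,0.8,0,0,-0.5,0],[0,0,0.8,0,0,-0.5,0],[0,0,0.8,0,0,-0.5,0],[0,0,0.8,0,0,-0.5,0],[0,0,0.8,0,0,-0.5,0],[0,0,0.8,0,0,-0.5,0],[0,0,0.8,0,0,-0.5,0]]

```text
time_s: 13.05
position: [0.5023, -0.0908, 0.2508]
tool_rot: [-1.746, -2.611, 0.001]
force: [0.6, 0.8, -3.3]
opening: 0.0192
```

Emit:
apply_moves:
  deltas:
    - [[0,0,0.8,0,0,-0.3,0],[0,0,0.8,0,0,-0.3,0],[0,0,0.8,0,0,-0.3,0],[0,0,0.8,0,0,-0.2,0],[0,0,0.8,0,0,-0.1,0],[0,0,0.8,0,0,0,0],[0,0,0.8,0,0,0,0],[0,0,0.8,0,0,0,0],[0,0,0.8,0,0,0,0],[0,0,0.8,0,0,0,0]]

```text
time_s: 13.88
position: [0.5024, -0.091, 0.2802]
tool_rot: [2.755, 1.51, -0.002]
force: [-0.3, 0.7, -4.0]
opening: 0.0191
```

Emit:
apply_moves:
  deltas:
    - [[0,0,0.8,0,0,0,0],[0,0,0.8,0,0,0,0],[0,0,0.8,0,0,0,0],[0,0,0.8,0,0,0,0],[0,0,0.8,0,0,0,0],[0,0,0.8,0,0,0,0],[0,0,0.8,0,0,0,0],[0,0,0.6,0,0,0,0],[0,0,0.4,0,0,0,0],[0,0,0.2,0,0,0,0]]

```text
time_s: 14.72
position: [0.5023, -0.0909, 0.2802]
tool_rot: [3.127, 0.297, -0.002]
force: [-0.0, -0.1, -3.9]
opening: 0.019
```

```bash
cat > tgt.py <<'E'
import sys
from workcell import bot
import numpy as np
from scipy.spatial.transform import Rotation as Ro
x,y,a=map(float,sys.argv[1:4])  # target tcp xy, tool-y angle deg
o=bot.get_obs();R=Ro.from_rotvec(o["tool_rot"]).as_matrix()
ang=np.degrees(np.arctan2(R[1,1],R[0,1]));d=R.T@np.array([x-o["position"][0],y-o["position"][1],0])
print("t",round(o["time_s"],2),"p",o["position"].round(4),"F",o["force"].round(1),"M",o["ft_torque"].round(2),"yang",ang.round(2),"tilt z",R[:,2].round(4),"rot units",round(-np.radians(a-ang)/.12,2),"shift units",(d/.025).round(2),"op",round(o["opening"],4),"q",o["joint_positions"].round(2))
E
python3 tgt.py .4856 .0754 -79.04; python3 snap.py 7 scene
```

```text
t 14.72 p [ 0.5023 -0.0909  0.2802] F [-0.  -0.1 -3.9] M [-0.37  0.01  0.  ] yang -79.16 tilt z [-1.3e-03 -8.0e-04 -1.0e+00] rot units -0.02 shift units [ 0.6  -6.66 -0.  ] op 0.019 q [-0.54  0.21  0.77  1.87 -0.16  1.13 -1.09]
t 14.7167 q [-0.544  0.212  0.774  1.87  -0.162  1.125 -1.092] p [ 0.5023 -0.0909  0.2802] rv [ 3.1269e+00  2.9680e-01 -2.1000e-03] F [-0.04 -0.12 -3.91] op 0.019
```

View pics/scene7.png

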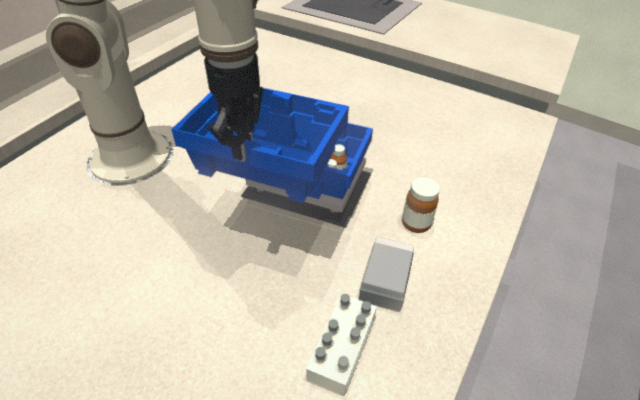

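Emit:
apply_moves:
  deltas:
    - [[0,0,-0.02,0.03,-0.4,0,0],[0,0,0,0.07,-0.8,0,0],[0,0,0,0.08,-0.9,0,0],[0,0,0,0.08,-0.9,0,0],[0,0,0,0.08,-0.9,0,0],[0,0,0,0.08,-0.9,0,0],[0,0,0,0.08,-0.8,0,0],[0,0,0,0.05,-0.6,0,0],[0,0,0,0.03,-0.3,0,0],[0,0,0,0.02,-0.16,0,0]]

```text
time_s: 15.6
position: [0.4849, 0.0772, 0.2806]
tool_rot: [-3.126, -0.309, 0.001]
force: [-0.4, -0.3, -3.6]
opening: 0.0191
```

Emit:
apply_moves:
  deltas:
    - [[0,0,0,0,0,0.1,0],[0,0,0,0,0,0.2,0],[0,0,0,0,0,0.2,0],[0,0,0,0,0,0.2,0],[0,0,0,0,0,0.1,0],[0,0,0,0,0,0,0],[0,0,0,0,0,0,0],[0,0,0,0,0,0,0],[0,0,0,0,0,0,0],[0,0,0,0,0,0,0]]

```text
time_s: 16.43
position: [0.4856, 0.0755, 0.261]
tool_rot: [-3.127, -0.304, -0.001]
force: [0.2, 0.3, -4.3]
opening: 0.0192
```

```bash
python3 tgt.py .4856 .0754 -79.04; python3 snap.py 8 scene side wrist
python3 - <<'E'
from h import *
d=pickle.load(open("im8.pkl","rb"))
cv2.imwrite("pics/s8c.png",cv2.convertScaleAbs(cv2.resize(d["scene"]["color"][70:230,220:400],None,fx=4.4,fy=4.4,interpolation=cv2.INTER_CUBIC),alpha=1.5))
cv2.imwrite("pics/d8c.png",cv2.convertScaleAbs(cv2.resize(d["side"]["color"][100:240,190:340],None,fx=5,fy=4.2,interpolation=cv2.INTER_CUBIC),alpha=1.5))
E
```

```text
t 16.43 p [0.4856 0.0755 0.261 ] F [ 0.2  0.3 -4.3] M [-0.37 -0.09  0.  ] yang -78.91 tilt z [ 4.e-04  2.e-04 -1.e+00] rot units 0.02 shift units [-0.  0. -0.] op 0.0192 q [-0.8   0.18  0.66  1.94 -0.12  1.07 -1.46]
t 16.4333 q [-0.799  0.175  0.664  1.935 -0.123  1.071 -1.461] p [0.4856 0.0755 0.261 ] rv [-3.1267e+00 -3.0360e-01 -7.0000e-04] F [ 0.25  0.28 -4.28] op 0.0192
```

View pics/s8c.png

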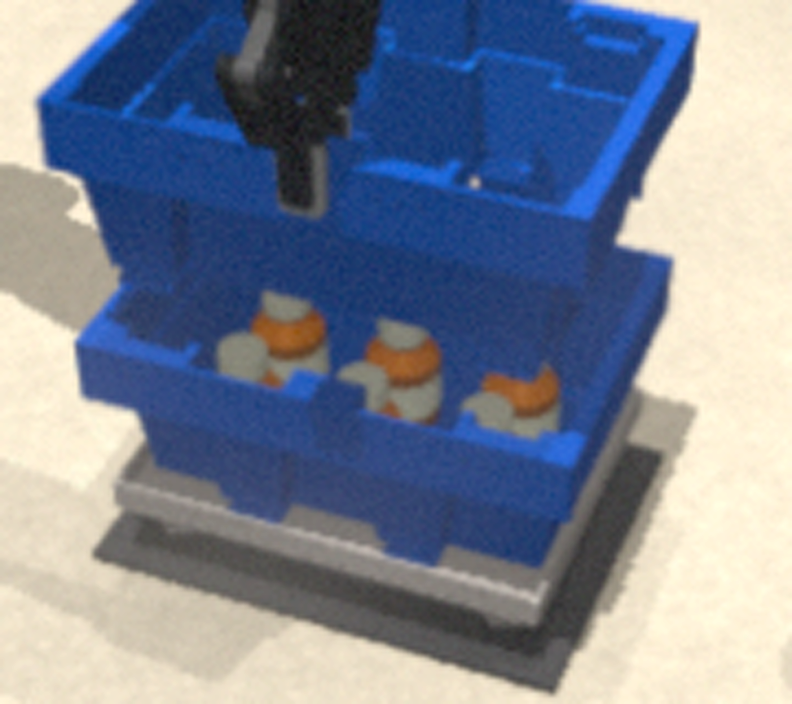

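View pics/d8c.png

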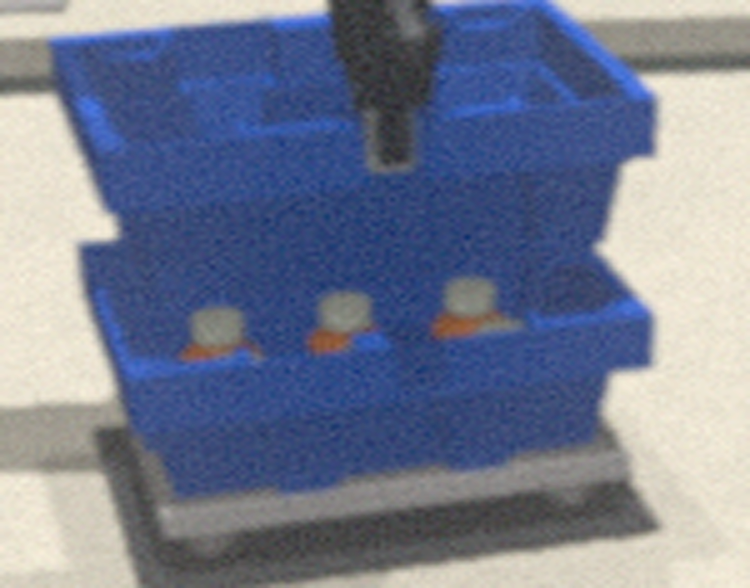

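View pics/wrist8.png

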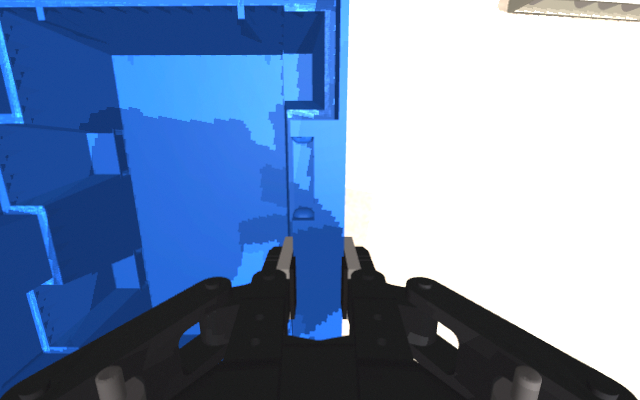

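Run:
```python
from h import *
d=pickle.load(open("im8.pkl","rb"))
def un(p,s,o): return (np.array(p,float)+.5)/np.array(s)-.5+np.array(o)
S=[("scene",[(697,25),(590,218),(40,100)],[(672,262),(572,462),(80,343)],4.4,(220,70)),
("side",[(655,97),(107,209-60)],[(650,313),(130,373)],(5,4.2),(190,100))]
for n,u,l,s,o in S:
    U=onplane(d[n],un(u,s,o),.287);Lo=onplane(d[n],un(l,s,o),.15)
    print(n,U.round(4)[:,:2].tolist(),Lo.round(4)[:,:2].tolist(),((U-Lo)*1000).round(1)[:,:2].tolist())
```

```text
scene [[0.5809, 0.2629], [0.6143, 0.0913], [0.3623, 0.0412]] [[0.5829, 0.2624], [0.6142, 0.0941], [0.3644, 0.0421]] [[-1.9, 0.5], [0.1, -2.7], [-2.1, -0.9]]
side [[0.6119, 0.0867], [0.3628, 0.0406]] [[0.6129, 0.0897], [0.3613, 0.045]] [[-1.0, -3.0], [1.5, -4.4]]
```

Emit:
apply_moves:
  deltas:
    - [[0,0,0,0,0,0.2,0],[0,0,0,0,0,0.2,0],[0,0,0,0,0,0.2,0],[0,0,0,0,0,0.2,0],[0,0,0,0,0,0.2,0],[0,0,0,0,0,0.12,0],[0,0,0,0,0,0,0],[0,0,0,0,0,0,0],[0,0,0,0,0,0,0],[0,0,0,0,0,0,0]]

```text
time_s: 17.42
position: [0.4857, 0.0755, 0.2331]
tool_rot: [-3.127, -0.304, -0.001]
force: [0.0, -0.8, -3.5]
opening: 0.0195
```

```bash
python3 tgt.py .4856 .0754 -79.04; python3 snap.py 9 scene side
python3 - <<'E'
from h import *
d=pickle.load(open("im9.pkl","rb"))
cv2.imwrite("pics/s9c.png",cv2.convertScaleAbs(cv2.resize(d["scene"]["color"][90:210,225:385],None,fx=5,fy=5,interpolation=cv2.INTER_CUBIC),alpha=1.7))
cv2.imwrite("pics/d9c.png",cv2.convertScaleAbs(cv2.resize(d["side"]["color"][120:220,195:325],None,fx=6,fy=6,interpolation=cv2.INTER_CUBIC),alpha=1.7))
E
```

```text
t 17.42 p [0.4857 0.0755 0.2331] F [ 0.  -0.8 -3.5] M [-0.34 -0.08 -0.01] yang -78.91 tilt z [ 6.e-04  2.e-04 -1.e+00] rot units 0.02 shift units [-0.01  0.   -0.  ] op 0.0195 q [-0.78  0.21  0.66  1.97 -0.15  1.01 -1.43]
t 17.4167 q [-0.785  0.212  0.658  1.968 -0.153  1.01  -1.434] p [0.4857 0.0755 0.2331] rv [-3.1267e+00 -3.0360e-01 -9.0000e-04] F [ 0.03 -0.82 -3.52] op 0.0195
```

View pics/s9c.png

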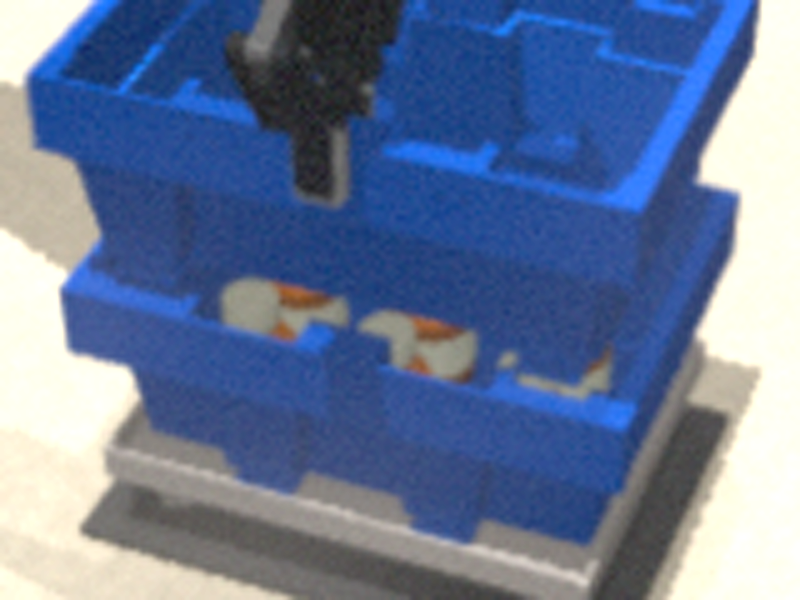

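View pics/d9c.png

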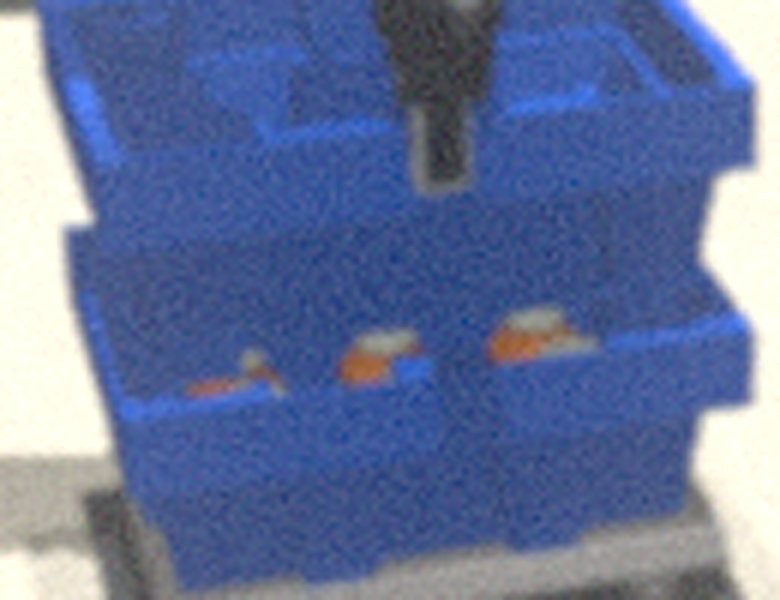

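```bash
cat > sil.py <<'E'
import sys
from h import *
tag=sys.argv[1];d=pickle.load(open(f"im{tag}.pkl","rb"))
zu=d["obs"]["position"][2]+.0262 if len(sys.argv)<3 else float(sys.argv[2])
zl=.15 if len(sys.argv)<4 else float(sys.argv[3])
def edge(im,p,sgn):
    b=cv2.GaussianBlur(im["color"],(3,3),0).astype(float)
    s=(b[:,:,0]-b[:,:,2])/(b.sum(2)+1)
    out=[]
    for r in range(int(round(p[1]))-2,int(round(p[1]))+3):
        cols=np.arange(int(p[0])-9,int(p[0])+10);v=s[r,cols]*1.0
        if sgn>0: v=v[::-1];cols=cols[::-1]
        # going outside -> inside
        lo,hi=v[:4].mean(),v[-4:].mean();t=(lo+hi)/2
        k=np.argmax(v>t)
        if k==0: continue
        out.append(cols[k-1]+(t-v[k-1])/(v[k]-v[k-1])*(cols[k]-cols[k-1]))
    return np.mean(out) if out else np.nan, np.std(out) if out else np.nan
def corner(g,lx,ly,z):
    c,s=np.cos(g[2]),np.sin(g[2]);return np.array([g[0]+c*lx-s*ly,g[1]+s*lx+c*ly,z])
res={}
for nm,z in(("up",zu),("low",zl)):
    g=np.array([.4705,.1535,.1915]);
    # camera, local corner, side of silhouette
    E=[("scene",-.13,-.09,-1),("scene",.13,.09,1),("side",.13,-.09,1),("side",-.13,.09,-1)]
    meas=[]
    for n,lx,ly,s in E:
        p=proj(d[n],corner(g,lx,ly,z-.018))[0];m,sd=edge(d[n],p,s);meas.append(m);print(nm,n,lx,ly,p.round(2),"meas",np.round(m,2),np.round(sd,2))
    f=lambda q:[proj(d[n],corner((q[0],q[1],g[2]),lx,ly,z-.018))[0][0]-m+ s*q[2]*1000 for (n,lx,ly,s),m in zip(E,meas)]
    r=least_squares(f,[g[0],g[1],0],x_scale=[.01,.01,.001]);res[nm]=r.x[:2];print(nm,r.x.round(5),np.round(r.fun,2))
dd=(res["up"]-res["low"])*1000;c,s=np.cos(.1915),np.sin(.1915)
print("diff mm world",dd.round(2),"loaded frame",np.round([c*dd[0]+s*dd[1],-s*dd[0]+c*dd[1]],2))
E
python3 sil.py 9; python3 sil.py 8
```

```text
up scene -0.13 -0.09 [230.44 111.87] meas 231.21 0.22
up scene 0.13 0.09 [376.54  93.55] meas 374.76 0.41
up side 0.13 -0.09 [321.38 140.12] meas 319.77 0.04
up side -0.13 0.09 [201.52 124.63] meas 201.91 0.27
up [ 0.46899  0.15386 -0.0011 ] [-0.12  0.13 -0.13  0.12]
low scene -0.13 -0.09 [236.73 153.78] meas 237.99 0.23
low scene 0.13 0.09 [371.64 134.32] meas 370.9 0.26
low side 0.13 -0.09 [320.37 180.46] meas 319.39 0.08
low side -0.13 0.09 [205.42 162.99] meas 206.48 0.11
low [ 0.47065  0.15436 -0.00098] [ 0.01 -0.01  0.01 -0.01]
diff mm world [-1.65 -0.5 ] loaded frame [-1.72 -0.18]
up scene -0.13 -0.09 [228.69 100.02] meas 229.76 0.23
up scene 0.13 0.09 [377.9   82.11] meas 376.29 0.26
up side 0.13 -0.09 [321.65 129.21] meas 320.0 0.13
up side -0.13 0.09 [200.5  114.32] meas 200.22 0.13
up [ 0.4682   0.15605 -0.00085] [-0.28  0.32 -0.32  0.28]
low scene -0.13 -0.09 [236.73 153.78] meas 237.96 0.23
low scene 0.13 0.09 [371.64 134.32] meas 370.92 0.29
low side 0.13 -0.09 [320.37 180.46] meas 319.39 0.1
low side -0.13 0.09 [205.42 162.99] meas 206.51 0.15
low [ 0.47068  0.1543  -0.00098] [ 0.03 -0.03  0.03 -0.03]
diff mm world [-2.48  1.75] loaded frame [-2.1   2.19]
```

The wrist measurement puts the upper tote concentric. The outer-camera silhouettes suggest about -1.7 mm in x, though with calibration error over the height gap. I'll shift a compromise +0.6 mm and lower gently while watching force.

Emit:
apply_moves:
  deltas:
    - [[0,0,0,0.024,0,0.04,0],[0,0,0,0,0,0.04,0],[0,0,0,0,0,0.04,0],[0,0,0,0,0,0.04,0],[0,0,0,0,0,0.04,0],[0,0,0,0,0,0.04,0],[0,0,0,0,0,0.04,0],[0,0,0,0,0,0,0],[0,0,0,0,0,0,0],[0,0,0,0,0,0,0]]

```text
time_s: 18.35
position: [0.4861, 0.0756, 0.2258]
tool_rot: [-3.127, -0.304, -0.0]
force: [-0.2, -0.4, -4.2]
opening: 0.0193
```

```bash
python3 tgt.py .4856 .0754 -79.04; python3 snap.py 10 scene side; python3 sil.py 10
```

```text
t 18.35 p [0.4861 0.0756 0.2258] F [-0.2 -0.4 -4.2] M [-0.39 -0.07  0.03] yang -78.91 tilt z [ 0.e+00  1.e-04 -1.e+00] rot units 0.02 shift units [-0.02  0.01 -0.  ] op 0.0193 q [-0.78  0.22  0.66  1.97 -0.16  1.   -1.43]
t 18.35 q [-0.78   0.224  0.655  1.974 -0.162  0.995 -1.426] p [0.4861 0.0756 0.2258] rv [-3.1268 -0.3035 -0.    ] F [-0.23 -0.39 -4.22] op 0.0193
up scene -0.13 -0.09 [230.89 114.87] meas 231.79 0.2
up scene 0.13 0.09 [376.19  96.46] meas 374.82 0.42
up side 0.13 -0.09 [321.31 142.91] meas 319.76 0.01
up side -0.13 0.09 [201.78 127.28] meas 202.19 0.26
up [ 0.46913  0.15471 -0.00098] [-0.06  0.07 -0.07  0.06]
low scene -0.13 -0.09 [236.73 153.78] meas 237.98 0.25
low scene 0.13 0.09 [371.64 134.32] meas 370.92 0.26
low side 0.13 -0.09 [320.37 180.46] meas 319.33 0.07
low side -0.13 0.09 [205.42 162.99] meas 206.56 0.14
low [ 0.47067  0.15435 -0.001  ] [ 0.05 -0.06  0.06 -0.05]
diff mm world [-1.53  0.36] loaded frame [-1.44  0.64]
```

Feet are about 3 mm below the rim top with no contact force, so they have entered the sockets. I'll keep lowering.

Emit:
apply_moves:
  deltas:
    - [[0,0,0,0,0,0.04,0],[0,0,0,0,0,0.04,0],[0,0,0,0,0,0.04,0],[0,0,0,0,0,0.04,0],[0,0,0,0,0,0,0],[0,0,0,0,0,0,0],[0,0,0,0,0,0,0],[0,0,0,0,0,0,0],[0,0,0,0,0,0,0],[0,0,0,0,0,0,0]]

```text
time_s: 19.28
position: [0.4864, 0.0757, 0.222]
tool_rot: [-3.127, -0.304, -0.001]
force: [1.7, 0.5, -1.5]
opening: 0.019
```

```bash
python3 tgt.py .4856 .0754 -79.04
```

```text
t 19.28 p [0.4864 0.0757 0.222 ] F [ 1.7  0.5 -1.5] M [-0.05 -0.44 -0.09] yang -78.91 tilt z [ 7.e-04  3.e-04 -1.e+00] rot units 0.02 shift units [-0.03  0.01 -0.  ] op 0.019 q [-0.78  0.23  0.65  1.98 -0.17  0.99 -1.42]
```

Emit:
apply_moves:
  deltas:
    - [[0,0,0,0.02,0,0,0],[0,0,0,0.02,0,0,0],[0,0,0,0,0,0.04,0],[0,0,0,0,0,0,0],[0,0,0,0,0,0,0],[0,0,0,0,0,0,0],[0,0,0,0,0,0,0],[0,0,0,0,0,0,0],[0,0,0,0,0,0,0],[0,0,0,0,0,0,0]]

```text
time_s: 20.12
position: [0.4869, 0.0758, 0.2208]
tool_rot: [-3.127, -0.304, 0.0]
force: [0.3, -0.8, 0.7]
opening: 0.019
```

```bash
python3 tgt.py .4856 .0754 -79.04;python3 snap.py 11 scene side; python3 sil.py 11
```

```text
t 20.12 p [0.4869 0.0758 0.2208] F [ 0.3 -0.8  0.7] M [-0.02  0.02 -0.05] yang -78.91 tilt z [-2.e-04  1.e-04 -1.e+00] rot units 0.02 shift units [-0.06  0.    0.  ] op 0.019 q [-0.78  0.23  0.65  1.98 -0.17  0.99 -1.42]
t 20.1167 q [-0.776  0.233  0.653  1.977 -0.169  0.985 -1.419] p [0.4869 0.0758 0.2208] rv [-3.1268e+00 -3.0360e-01  2.0000e-04] F [ 0.3  -0.75  0.7 ] op 0.019
up scene -0.13 -0.09 [231.19 116.93] meas 232.48 0.21
up scene 0.13 0.09 [375.95  98.45] meas 375.09 0.39
up side 0.13 -0.09 [321.26 144.83] meas 320.16 0.03
up side -0.13 0.09 [201.96 129.1 ] meas 202.83 0.24
up [ 0.47026  0.1547  -0.00097] [-0.03  0.04 -0.04  0.03]
low scene -0.13 -0.09 [236.73 153.78] meas 237.95 0.22
low scene 0.13 0.09 [371.64 134.32] meas 370.93 0.26
low side 0.13 -0.09 [320.37 180.46] meas 319.33 0.09
low side -0.13 0.09 [205.42 162.99] meas 206.51 0.18
low [ 0.4706   0.15441 -0.00098] [ 0.05 -0.05  0.05 -0.05]
diff mm world [-0.34  0.29] loaded frame [-0.28  0.35]
```

Lateral force and moment are gone, and the weight is on the clips. The views agree within 0.4 mm. I'll open and rise.

Emit:
apply_moves:
  deltas:
    - [[0,0,0,0,0,0,0.4],[0,0,0,0,0,0,0.5],[0,0,0,0,0,0,0.6],[0,0,0,0,0,0,0.6],[0,0,0,0,0,0,0.6],[0,0,0,0,0,0,0.6],[0,0,0,0,0,-0.2,0.6],[0,0,0,0,0,-0.4,0.6],[0,0,0,0,0,-0.5,0.6],[0,0,0,0,0,-0.5,0.6]]
  squeeze: 30

```text
time_s: 21.05
position: [0.4871, 0.0757, 0.262]
tool_rot: [3.127, 0.303, 0.0]
force: [1.3, 0.0, 0.2]
opening: 0.0511
```

Emit:
apply_moves:
  deltas:
    - [[0,0,0,0,0,-0.5,0.6],[0,0,0,0,0,-0.3,0.6],[0,0,0,0,0,0,0],[0,0,0,0,0,0,0],[0,0,0,0,0,0,0],[0,0,0,0,0,0,0],[0,0,0,0,0,0,0],[0,0,0,0,0,0,0],[0,0,0,0,0,0,0],[0,0,0,0,0,0,0]]

```text
time_s: 21.88
position: [0.4869, 0.0757, 0.2806]
tool_rot: [3.127, 0.303, -0.001]
force: [0.5, 0.5, 0.1]
opening: -0.0004
```

```bash
python3 tgt.py .4869 .0758 -78.91;python3 snap.py 12 scene side wrist; python3 sil.py 12 .247 .148
```

```text
t 21.88 p [0.4869 0.0757 0.2806] F [0.5 0.5 0.1] M [ 0.01 -0.02  0.01] yang -78.91 tilt z [-4.e-04 -3.e-04 -1.e+00] rot units -0.0 shift units [-0. -0. -0.] op -0.0004 q [-0.81  0.16  0.67  1.91 -0.11  1.11 -1.48]
t 21.8833 q [-0.807  0.156  0.667  1.907 -0.107  1.115 -1.475] p [0.4869 0.0757 0.2806] rv [ 3.1267e+00  3.0340e-01 -7.0000e-04] F [0.46 0.45 0.12] op -0.0004
up scene -0.13 -0.09 [231.19 116.93] meas 232.47 0.19
up scene 0.13 0.09 [375.95  98.44] meas 375.09 0.39
up side 0.13 -0.09 [321.26 144.83] meas 320.22 0.03
up side -0.13 0.09 [201.96 129.1 ] meas 202.84 0.26
up [ 0.47034  0.15456 -0.00096] [-0.04  0.05 -0.05  0.04]
low scene -0.13 -0.09 [236.83 154.48] meas 237.93 0.25
low scene 0.13 0.09 [371.56 135.01] meas 370.8 0.24
low side 0.13 -0.09 [320.35 181.17] meas 319.33 0.13
low side -0.13 0.09 [205.49 163.66] meas 206.64 0.19
low [ 0.47069  0.15393 -0.00099] [ 0.08 -0.08  0.08 -0.08]
diff mm world [-0.35  0.63] loaded frame [-0.22  0.69]
```

View pics/wrist12.png

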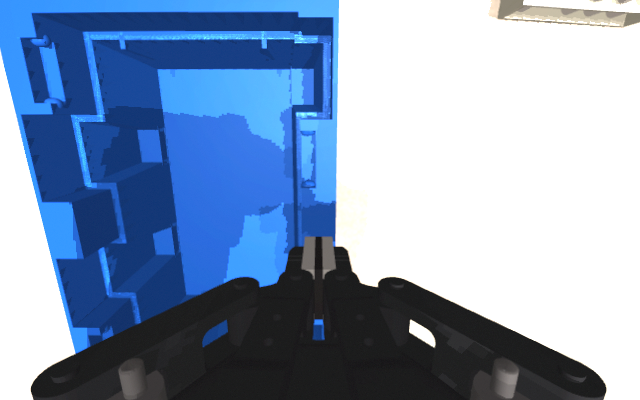

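View pics/scene12.png

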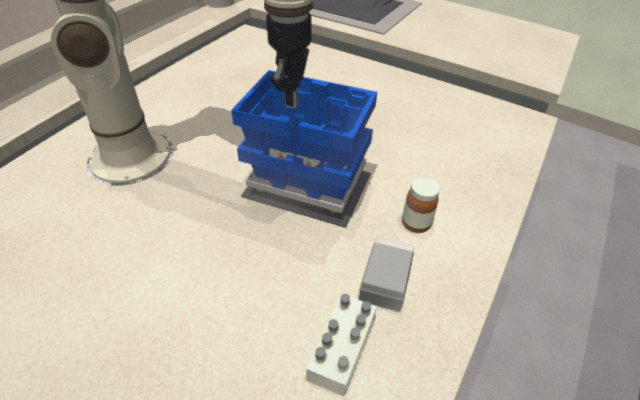

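Released cleanly, and the tote sits on the clips (rim about 99 mm above the lower rim, 5 mm short of home). Now I'll press the wide side with shut fingers.

Emit:
apply_moves:
  deltas:
    - [[0,0,0,0,0,0.25,0],[0,0,0,0,0,0.3,0],[0,0,0,0,0,0.3,0],[0,0,0,0,0,0.2,0],[0,0,0,0,0,0.1,0],[0,0,0,0,0,0.08,0],[0,0,0,0,0,0.06,0],[0,0,0,0,0,0.04,0],[0,0,0,0,0,0.04,0],[0,0,0,0,0,0,0]]

```text
time_s: 22.87
position: [0.4872, 0.0758, 0.2466]
tool_rot: [-3.127, -0.304, -0.0]
force: [-1.0, 0.5, -0.7]
opening: -0.0001
```

Emit:
apply_moves:
  deltas:
    - [[0,0,0,0,0,0.04,0],[0,0,0,0,0,0.04,0],[0,0,0,0,0,0.04,0],[0,0,0,0,0,0.04,0],[0,0,0,0,0,0,0],[0,0,0,0,0,0,0],[0,0,0,0,0,0,0],[0,0,0,0,0,0,0],[0,0,0,0,0,0,0],[0,0,0,0,0,0,0]]

```text
time_s: 23.7
position: [0.4875, 0.0755, 0.2432]
tool_rot: [-3.127, -0.303, -0.002]
force: [-1.9, -1.7, 5.6]
opening: -0.0003
```

Emit:
apply_moves:
  deltas:
    - [[0,0,0,0,0,0.04,0],[0,0,0,0,0,0.04,0],[0,0,0,0,0,0.04,0],[0,0,0,0,0,0.04,0],[0,0,0,0,0,0,0],[0,0,0,0,0,0,0],[0,0,0,0,0,0,0],[0,0,0,0,0,0,0],[0,0,0,0,0,0,0],[0,0,0,0,0,0,0]]

```text
time_s: 24.53
position: [0.4883, 0.0749, 0.2397]
tool_rot: [3.127, 0.302, 0.004]
force: [-1.5, -3.1, 9.6]
opening: -0.0001
```

```bash
python3 tgt.py .4869 .0758 -78.91
```

```text
t 24.53 p [0.4883 0.0749 0.2397] F [-1.5 -3.1  9.6] M [-0.67  0.21  0.02] yang -78.96 tilt z [ 2.5e-03 -2.0e-04 -1.0e+00] rot units -0.01 shift units [-0.05 -0.05 -0.  ] op -0.0001 q [-0.79  0.21  0.66  1.96 -0.15  1.02 -1.44]
```

Emit:
apply_moves:
  deltas:
    - [[0,0,0,0,-0.02,0.04,0],[0,0,0,0,0,0.04,0],[0,0,0,0,0,0.04,0],[0,0,0,0,0,0.04,0],[0,0,0,0,0,0,0],[0,0,0,0,0,0,0],[0,0,0,0,0,0,0],[0,0,0,0,0,0,0],[0,0,0,0,0,0,0],[0,0,0,0,0,0,0]]

```text
time_s: 25.37
position: [0.4883, 0.0746, 0.2361]
tool_rot: [3.126, 0.301, 0.004]
force: [-1.8, -4.0, 12.3]
opening: 0.0
```

```bash
python3 tgt.py .4869 .0758 -78.91; python3 snap.py 13 scene side
```

```text
t 25.37 p [0.4883 0.0746 0.2361] F [-1.8 -4.  12.3] M [-1.05  0.47  0.01] yang -78.99 tilt z [ 2.6e-03 -7.0e-04 -1.0e+00] rot units -0.01 shift units [-0.05 -0.06 -0.  ] op 0.0 q [-0.79  0.21  0.66  1.96 -0.15  1.02 -1.43]
t 25.3667 q [-0.785  0.212  0.661  1.96  -0.151  1.015 -1.434] p [0.4883 0.0746 0.2361] rv [3.1261 0.3013 0.004 ] F [-1.79 -4.03 12.27] op 0.0
```

View pics/side13.png

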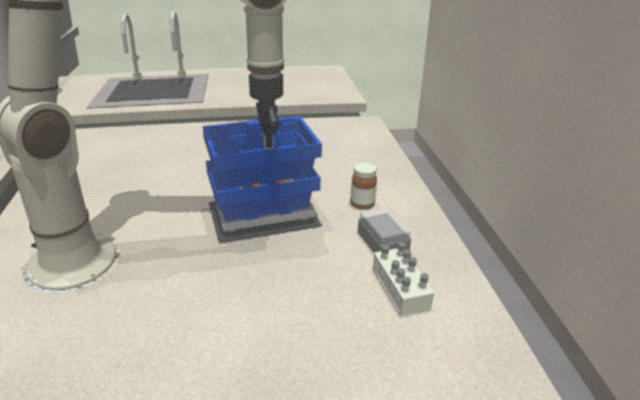

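Down 10.9 mm at 12.3 N, with 6.2 mm expected from the springs, so about 4.7 mm of seating. I'll go on to 18–19 N.

Emit:
apply_moves:
  deltas:
    - [[0,0,0,0,-0.02,0.04,0],[0,0,0,0,0,0.04,0],[0,0,0,0,0,0.04,0],[0,0,0,0,0,0.02,0],[0,0,0,0,0,0,0],[0,0,0,0,0,0,0],[0,0,0,0,0,0,0],[0,0,0,0,0,0,0],[0,0,0,0,0,0,0],[0,0,0,0,0,0,0]]

```text
time_s: 26.3
position: [0.4877, 0.0743, 0.2329]
tool_rot: [3.126, 0.3, 0.002]
force: [-4.1, -7.8, 16.3]
opening: 0.0001
```

```bash
python3 tgt.py .4869 .0758 -78.91
```

```text
t 26.3 p [0.4877 0.0743 0.2329] F [-4.1 -7.8 16.3] M [-1.55  0.98  0.04] yang -79.03 tilt z [ 0.0015 -0.0013 -1.    ] rot units -0.02 shift units [-0.02 -0.06 -0.  ] op 0.0001 q [-0.78  0.22  0.66  1.96 -0.15  1.01 -1.43]
```

Emit:
apply_moves:
  deltas:
    - [[0,0,0,-0.02,0.03,0,0],[0,0,0,-0.02,0.03,0.02,0],[0,0,0,0,0.03,0.02,0],[0,0,0,0,0,0.02,0],[0,0,0,0,0,0,0],[0,0,0,0,0,0,0],[0,0,0,0,0,0,0],[0,0,0,0,0,0,0],[0,0,0,0,0,0,0],[0,0,0,0,0,0,0]]

```text
time_s: 27.13
position: [0.4877, 0.0739, 0.2319]
tool_rot: [-3.126, -0.303, -0.005]
force: [-4.8, -1.7, 18.2]
opening: 0.0003
```

```bash
python3 tgt.py .4869 .0758 -78.91
```

```text
t 27.13 p [0.4877 0.0739 0.2319] F [-4.8 -1.7 18.2] M [-0.52  0.99  0.02] yang -78.94 tilt z [ 0.0029  0.0012 -1.    ] rot units -0.0 shift units [-0.02 -0.08 -0.  ] op 0.0003 q [-0.78  0.22  0.66  1.97 -0.16  1.01 -1.43]
```

Emit:
apply_moves:
  deltas:
    - [[0,0,0,0,0,-0.1,0],[0,0,0,0,0,-0.2,0],[0,0,0,0,0,-0.2,0],[0,0,0,0,0,-0.4,0],[0,0,0,0,0,-0.5,0],[0,0,0,0,0,-0.5,0],[0,0,0,0,0,-0.2,0],[0,0,0,0,-0.4,0,0],[0,0,0,0,-0.8,0,0],[0,0,0,0,-0.9,0,0]]

```text
time_s: 27.97
position: [0.4757, 0.1262, 0.2816]
tool_rot: [-3.127, -0.3, 0.001]
force: [-0.6, -0.2, -0.7]
opening: 0.0002
```

Emit:
apply_moves:
  deltas:
    - [[0,0,0,0,-0.9,0,0],[0,0,0,0,-0.9,0,0],[0,0,0,0,-0.9,0,0],[0,0,0,0,-0.8,0,0],[0,0,0,0,-0.5,0,0],[0,0,0,0,-0.2,0,0],[0,0,0,0,0,0,0],[0,0,0,0,0,0,0],[0,0,0,0,0,0,0],[0,0,0,0,0,0,0]]

```text
time_s: 28.8
position: [0.4564, 0.2275, 0.2821]
tool_rot: [3.127, 0.3, 0.0]
force: [-0.0, 0.2, -0.5]
opening: -0.0
```

```bash
python3 tgt.py .4567 .2319 -78.91; python3 snap.py 14 scene side; python3 sil.py 14 .247 .148
python3 - <<'E'
from h import *
d=pickle.load(open("im14.pkl","rb"))
cv2.imwrite("pics/s14c.png",cv2.convertScaleAbs(cv2.resize(d["scene"]["color"][70:210,225:385],None,fx=4.8,fy=4.2,interpolation=cv2.INTER_CUBIC),alpha=1.7))
cv2.imwrite("pics/d14c.png",cv2.convertScaleAbs(cv2.resize(d["side"]["color"][110:235,195:335],None,fx=5.5,fy=4.7,interpolation=cv2.INTER_CUBIC),alpha=1.7))
E
```

```text
t 28.8 p [0.4564 0.2275 0.2821] F [-0.   0.2 -0.5] M [ 0.01  0.   -0.03] yang -79.04 tilt z [ 1.e-04 -2.e-04 -1.e+00] rot units -0.02 shift units [ 0.04 -0.17 -0.  ] op -0.0 q [-1.01  0.18  0.56  1.86 -0.11  1.12 -1.79]
t 28.8 q [-1.006  0.183  0.558  1.865 -0.107  1.123 -1.788] p [0.4564 0.2275 0.2821] rv [3.1271e+00 3.0000e-01 2.0000e-04] F [-0.01  0.19 -0.5 ] op -0.0
up scene -0.13 -0.09 [231.19 116.93] meas 231.99 0.18
up scene 0.13 0.09 [375.95  98.44] meas 375.19 0.36
up side 0.13 -0.09 [321.26 144.83] meas 320.51 0.09
up side -0.13 0.09 [201.96 129.1 ] meas 202.78 0.28
up [ 0.47058  0.15344 -0.00079] [ 0. -0.  0. -0.]
low scene -0.13 -0.09 [236.83 154.48] meas 237.91 0.22
low scene 0.13 0.09 [371.56 135.01] meas 370.81 0.2
low side 0.13 -0.09 [320.35 181.17] meas 319.31 0.12
low side -0.13 0.09 [205.49 163.66] meas 206.11 0.25
low [ 0.47001  0.15496 -0.0008 ] [-0.03  0.03 -0.03  0.03]
diff mm world [ 0.57 -1.52] loaded frame [ 0.27 -1.6 ]
```

View pics/s14c.png

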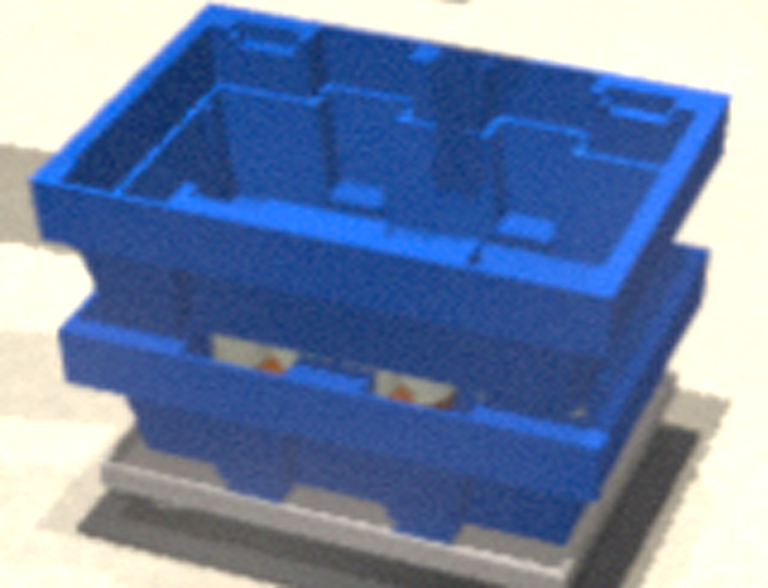

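View pics/d14c.png

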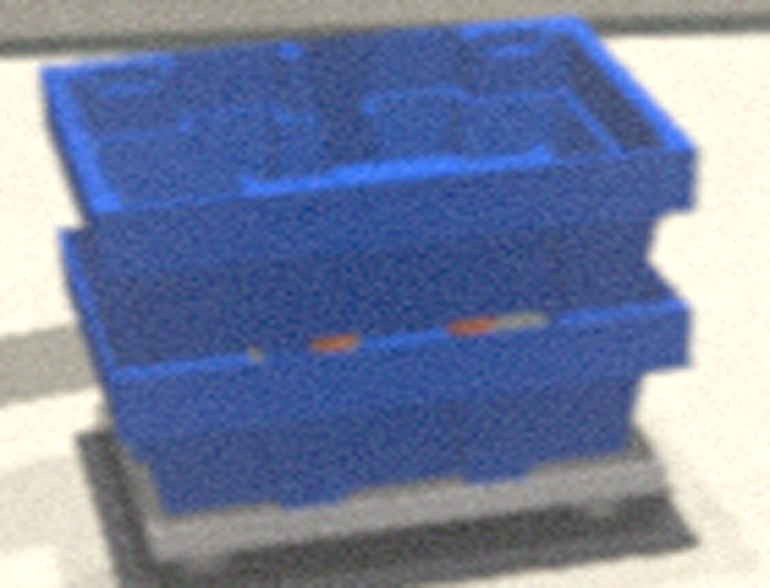

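Emit:
apply_moves:
  deltas:
    - [[0,0,0,0.04,-0.13,0.1,0],[0,0,0,0,0,0.3,0],[0,0,0,0,0,0.3,0],[0,0,0,0,0,0.3,0],[0,0,0,0,0,0.1,0],[0,0,0,0,0,0.08,0],[0,0,0,0,0,0.06,0],[0,0,0,0,0,0.06,0],[0,0,0,0,0,0.06,0],[0,0,0,0,0,0,0]]

```text
time_s: 29.73
position: [0.4563, 0.2323, 0.248]
tool_rot: [-3.127, -0.304, 0.0]
force: [-0.6, -0.2, -1.0]
opening: 0.0001
```

Emit:
apply_moves:
  deltas:
    - [[0,0,0,0,0,0.04,0],[0,0,0,0,0,0.04,0],[0,0,0,0,0,0.04,0],[0,0,0,0,0,0.04,0],[0,0,0,0,0,0.04,0],[0,0,0,0,0,0,0],[0,0,0,0,0,0,0],[0,0,0,0,0,0,0],[0,0,0,0,0,0,0],[0,0,0,0,0,0,0]]

```text
time_s: 30.57
position: [0.4565, 0.2326, 0.2434]
tool_rot: [-3.126, -0.304, -0.001]
force: [-0.9, 0.2, 4.9]
opening: -0.0002
```

```bash
python3 tgt.py .4567 .2319 -78.91
```

```text
t 30.57 p [0.4565 0.2326 0.2434] F [-0.9  0.2  4.9] M [ 0.05  0.2  -0.02] yang -78.9 tilt z [ 5.e-04  6.e-04 -1.e+00] rot units 0.0 shift units [ 0.    0.03 -0.  ] op -0.0002 q [-1.    0.23  0.55  1.91 -0.14  1.04 -1.77]
```

Emit:
apply_moves:
  deltas:
    - [[0,0,0,0,0,0.04,0],[0,0,0,0,0,0.04,0],[0,0,0,0,0,0.04,0],[0,0,0,0,0,0.04,0],[0,0,0,0,0,0.04,0],[0,0,0,0,0,0.04,0],[0,0,0,0,0,0,0],[0,0,0,0,0,0,0],[0,0,0,0,0,0,0],[0,0,0,0,0,0,0]]

```text
time_s: 31.4
position: [0.4563, 0.2346, 0.238]
tool_rot: [-3.123, -0.306, -0.002]
force: [-2.9, 3.9, 7.2]
opening: 0.0002
```

```bash
python3 tgt.py .4567 .2319 -78.91
```

```text
t 31.4 p [0.4563 0.2346 0.238 ] F [-2.9  3.9  7.2] M [ 0.92  0.58 -0.07] yang -78.82 tilt z [ 8.0e-04  3.3e-03 -1.0e+00] rot units 0.01 shift units [-0.01  0.11 -0.  ] op 0.0002 q [-0.99  0.24  0.55  1.91 -0.15  1.03 -1.76]
```

Emit:
apply_moves:
  deltas:
    - [[0,0,0,-0.02,-0.04,0.04,0],[0,0,0,0,0,0.04,0],[0,0,0,0,0,0.04,0],[0,0,0,0,0,0.04,0],[0,0,0,0,0,0.04,0],[0,0,0,0,0,0,0],[0,0,0,0,0,0,0],[0,0,0,0,0,0,0],[0,0,0,0,0,0,0],[0,0,0,0,0,0,0]]

```text
time_s: 32.23
position: [0.4563, 0.2349, 0.234]
tool_rot: [-3.124, -0.305, -0.003]
force: [-3.4, 1.6, 15.1]
opening: 0.0002
```

```bash
python3 tgt.py .4567 .2319 -78.91
```

```text
t 32.23 p [0.4563 0.2349 0.234 ] F [-3.4  1.6 15.1] M [0.28 0.88 0.01] yang -78.86 tilt z [ 0.0018  0.0034 -1.    ] rot units 0.01 shift units [-0.01  0.12 -0.  ] op 0.0002 q [-0.99  0.24  0.54  1.92 -0.15  1.02 -1.76]
```

Emit:
apply_moves:
  deltas:
    - [[0,0,0,-0.02,0,0.04,0],[0,0,0,0,0,0.04,0],[0,0,0,0,0,0.02,0],[0,0,0,0,0,0,0],[0,0,0,0,0,0,0],[0,0,0,0,0,0,0],[0,0,0,0,0,0,0],[0,0,0,0,0,0,0],[0,0,0,0,0,0,0],[0,0,0,0,0,0,0]]

```text
time_s: 33.07
position: [0.4563, 0.235, 0.2322]
tool_rot: [-3.123, -0.304, -0.005]
force: [-4.7, -0.0, 19.5]
opening: 0.0001
```

```bash
python3 tgt.py .4567 .2319 -78.91
```

```text
t 33.07 p [0.4563 0.235  0.2322] F [-4.7 -0.  19.5] M [0.19 0.98 0.05] yang -78.86 tilt z [ 0.0027  0.0041 -1.    ] rot units 0.01 shift units [-0.01  0.12 -0.  ] op 0.0001 q [-0.99  0.24  0.54  1.92 -0.15  1.01 -1.76]
```

Both sides are pressed. I'll lift away and check.

Emit:
apply_moves:
  deltas:
    - [[0,0,0,0,0,-0.1,0],[0,0,0,0,0,-0.2,0],[0,0,0,0,0,-0.3,0],[0,0,0,0,0,-0.5,0],[0,0,0,0,0,-0.6,0],[0,0,0,0,0,-0.6,0],[0,0,0,0,0,-0.3,0],[0,0,0,0,0,0,0],[0,0,0,0,0,0,0],[0,0,0,0,0,0,0]]

```text
time_s: 33.9
position: [0.4545, 0.2328, 0.2935]
tool_rot: [3.126, 0.304, -0.002]
force: [0.3, 0.1, -0.8]
opening: 0.0002
```

```bash
python3 tgt.py .4869 .0750 -78.91; python3 snap.py 15 scene side; python3 sil.py 15 .242 .148
python3 - <<'E'
from h import *
d=pickle.load(open("im15.pkl","rb"))
cv2.imwrite("pics/s15c.png",cv2.convertScaleAbs(cv2.resize(d["scene"]["color"][70:210,225:385],None,fx=4.8,fy=4.2,interpolation=cv2.INTER_CUBIC),alpha=1.7))
cv2.imwrite("pics/d15c.png",cv2.convertScaleAbs(cv2.resize(d["side"]["color"][110:235,195:335],None,fx=5.5,fy=4.7,interpolation=cv2.INTER_CUBIC),alpha=1.7))
E
```

```text
t 33.9 p [0.4545 0.2328 0.2935] F [ 0.3  0.1 -0.8] M [ 0.02  0.01 -0.04] yang -78.91 tilt z [-0.0014 -0.001  -1.    ] rot units 0.0 shift units [0.06 6.44 0.  ] op 0.0002 q [-1.02  0.17  0.56  1.85 -0.1   1.15 -1.8 ]
t 33.9 q [-1.016  0.174  0.556  1.847 -0.1    1.15  -1.803] p [0.4545 0.2328 0.2935] rv [ 3.126e+00  3.036e-01 -2.400e-03] F [ 0.26  0.07 -0.8 ] op 0.0002
up scene -0.13 -0.09 [231.5  118.96] meas 233.05 0.19
up scene 0.13 0.09 [375.72 100.41] meas 375.02 0.39
up side 0.13 -0.09 [321.21 146.74] meas 319.96 0.12
up side -0.13 0.09 [202.14 130.9 ] meas 203.0 0.33
up [ 0.47011  0.1558  -0.00097] [-0.02  0.02 -0.02  0.02]
low scene -0.13 -0.09 [236.83 154.48] meas 237.92 0.21
low scene 0.13 0.09 [371.56 135.01] meas 370.8 0.2
low side 0.13 -0.09 [320.35 181.17] meas 319.3 0.17
low side -0.13 0.09 [205.49 163.66] meas 206.11 0.22
low [ 0.47     0.15498 -0.00081] [-0.03  0.04 -0.04  0.03]
diff mm world [0.11 0.82] loaded frame [0.26 0.78]
```

View pics/s15c.png

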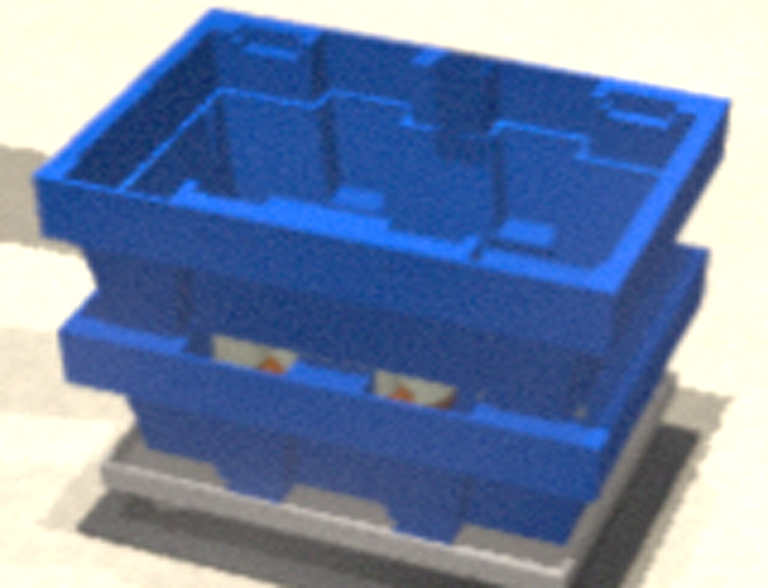

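View pics/d15c.png

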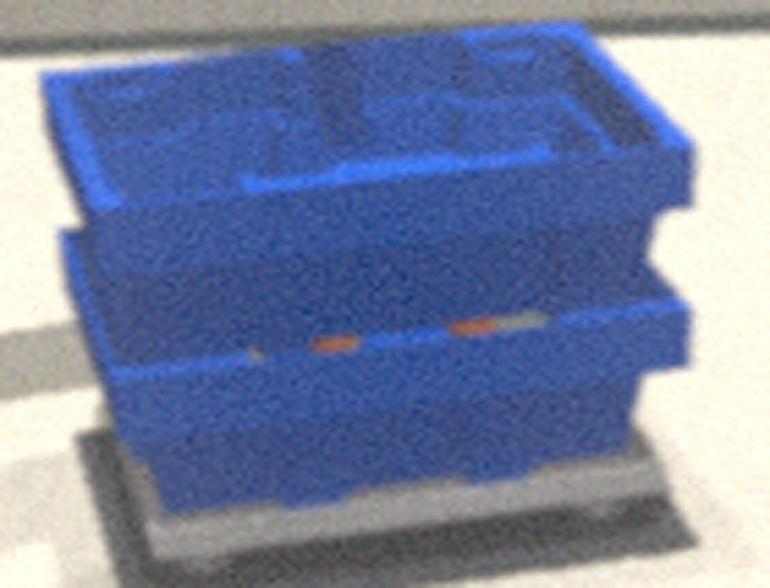

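Run:
```python
from h import *
D={k:pickle.load(open(f"im{k}.pkl","rb")) for k in("12","14","15")}
R=[.4703,.154,.1915]
def corner(lx,ly,z):
    c,s=np.cos(R[2]),np.sin(R[2]);return np.array([R[0]+c*lx-s*ly,R[1]+s*lx+c*ly,z])
pts={"front-R":(.13,-.09),"front-L":(-.13,-.09),"back-R":(.13,.09),"back-L":(-.13,.09)}
for n in("scene","side"):
    for lab,z in(("up",.247),("low",.148)):
        for k,(lx,ly) in pts.items():
            p=proj(D["12"][n],corner(lx,ly,z-.01))[0]
            q=proj(D["12"][n],corner(lx,ly,z-.011))[0];r=[]
            h=9;x,y=p.round().astype(int)
            A=cv2.cvtColor(D["12"][n]["color"],6).astype(np.float32)[y-h:y+h,x-h:x+h]
            for t in("14","15"):
                B=cv2.cvtColor(D[t][n]["color"],6).astype(np.float32)[y-h:y+h,x-h:x+h]
                s,_=cv2.phaseCorrelate(A,B,cv2.createHanningWindow((2*h,2*h),cv2.CV_32F))
                _,W=(None,None)
                r.append(np.round([s[0],s[1],s[1]/(q[1]-p[1])],2).tolist())
            print(n,lab,k,r,"(dx,dy px, mm down)")
```

```text
scene up front-R [[0.23, 1.14, 2.7], [0.89, 0.91, 2.16]] (dx,dy px, mm down)
scene up front-L [[-0.02, 0.92, 2.24], [-0.05, 0.41, 1.0]] (dx,dy px, mm down)
scene up back-R [[0.02, 0.47, 1.17], [0.12, 1.07, 2.68]] (dx,dy px, mm down)
scene up back-L [[0.09, 0.25, 0.64], [-0.29, 0.89, 2.29]] (dx,dy px, mm down)
scene low front-R [[0.39, 0.2, 0.55], [-0.82, 1.22, 3.39]] (dx,dy px, mm down)
scene low front-L [[-0.24, -0.68, -1.91], [-0.32, -0.89, -2.51]] (dx,dy px, mm down)
scene low back-R [[-0.04, -0.35, -1.02], [0.26, -0.41, -1.18]] (dx,dy px, mm down)
scene low back-L [[4.72, 0.36, 1.04], [-0.43, -2.53, -7.36]] (dx,dy px, mm down)
side up front-R [[0.26, 0.33, 0.85], [1.49, 0.81, 2.1]] (dx,dy px, mm down)
side up front-L [[0.01, 0.43, 1.06], [-0.21, -2.31, -5.75]] (dx,dy px, mm down)
side up back-R [[0.05, -0.15, -0.44], [1.5, -2.99, -8.55]] (dx,dy px, mm down)
side up back-L [[0.33, 0.37, 1.01], [-0.31, 0.73, 2.01]] (dx,dy px, mm down)
side low front-R [[-0.21, -0.22, -0.61], [0.1, -1.14, -3.22]] (dx,dy px, mm down)
side low front-L [[0.42, 0.13, 0.36], [0.01, 0.48, 1.31]] (dx,dy px, mm down)
side low back-R [[-0.37, 0.61, 1.87], [3.39, 3.8, 11.63]] (dx,dy px, mm down)
side low back-L [[-0.18, 0.14, 0.42], [-0.02, -0.15, -0.44]] (dx,dy px, mm down)
```

Image corner tracking at this scale is too noisy to tell. I'll probe the wide side mechanically and re-press it if needed.

Emit:
apply_moves:
  deltas:
    - [[0,0,0,0.06,0.4,0,0],[0,0,0,0,0.8,0,0],[0,0,0,0,0.9,0,0],[0,0,0,0,0.9,0,0],[0,0,0,0,0.9,0,0],[0,0,0,0,0.9,0,0],[0,0,0,0,0.8,0.1,0],[0,0,0,0,0.5,0.3,0],[0,0,0,0,0.24,0.4,0],[0,0,0,0,0.1,0.4,0]]

```text
time_s: 34.83
position: [0.4877, 0.0737, 0.2637]
tool_rot: [3.127, 0.3, 0.0]
force: [0.1, 0.7, 0.1]
opening: -0.0002
```

Emit:
apply_moves:
  deltas:
    - [[0,0,0,0,0,0.3,0],[0,0,0,0,0,0.2,0],[0,0,0,0,0,0.1,0],[0,0,0,0,0,0.05,0],[0,0,0,0,0,0.05,0],[0,0,0,0,0,0,0],[0,0,0,0,0,0,0],[0,0,0,0,0,0,0],[0,0,0,0,0,0,0],[0,0,0,0,0,0,0]]

```text
time_s: 35.67
position: [0.4877, 0.0755, 0.2473]
tool_rot: [-3.127, -0.304, -0.001]
force: [-0.1, -0.3, -0.4]
opening: 0.0001
```

```bash
python3 tgt.py .4869 .0750 -78.91
```

```text
t 35.67 p [0.4877 0.0755 0.2473] F [-0.1 -0.3 -0.4] M [ 0.02 -0.01  0.09] yang -78.9 tilt z [ 4.e-04  3.e-04 -1.e+00] rot units 0.0 shift units [-0.04  0.01 -0.  ] op 0.0001 q [-0.79  0.2   0.67  1.95 -0.14  1.04 -1.44]
```

Emit:
apply_moves:
  deltas:
    - [[0,0,0,0,0,0.04,0],[0,0,0,0,0,0.04,0],[0,0,0,0,0,0.04,0],[0,0,0,0,0,0.04,0],[0,0,0,0,0,0.03,0],[0,0,0,0,0,0,0],[0,0,0,0,0,0,0],[0,0,0,0,0,0,0],[0,0,0,0,0,0,0],[0,0,0,0,0,0,0]]

```text
time_s: 36.5
position: [0.4876, 0.0754, 0.2423]
tool_rot: [-3.127, -0.304, -0.0]
force: [0.0, -0.5, 0.7]
opening: -0.0002
```

```bash
python3 tgt.py .4869 .0750 -78.91
```

```text
t 36.5 p [0.4876 0.0754 0.2423] F [ 0.  -0.5  0.7] M [-0.03  0.03 -0.02] yang -78.9 tilt z [ 1.e-04  0.e+00 -1.e+00] rot units 0.0 shift units [-0.03  0.01 -0.  ] op -0.0002 q [-0.79  0.2   0.66  1.95 -0.15  1.03 -1.44]
```

Touch is at z≈0.2423 m, i.e. loaded rim (~0.148) + 94 mm, so the wide side is home. I'll confirm with a firm press.

Emit:
apply_moves:
  deltas:
    - [[0,0,0,0,0,0.06,0],[0,0,0,0,0,0.06,0],[0,0,0,0,0,0.06,0],[0,0,0,0,0,0.06,0],[0,0,0,0,0,0.06,0],[0,0,0,0,0,0.03,0],[0,0,0,0,0,0,0],[0,0,0,0,0,0,0],[0,0,0,0,0,0,0],[0,0,0,0,0,0,0]]

```text
time_s: 37.33
position: [0.4881, 0.0753, 0.2353]
tool_rot: [-3.126, -0.303, -0.002]
force: [-3.7, -1.8, 12.1]
opening: 0.0
```

```bash
python3 tgt.py .4869 .0750 -78.91
```

```text
t 37.33 p [0.4881 0.0753 0.2353] F [-3.7 -1.8 12.1] M [-0.24  0.84  0.04] yang -78.92 tilt z [ 9.e-04  9.e-04 -1.e+00] rot units -0.0 shift units [-0.05  0.   -0.  ] op 0.0 q [-0.79  0.21  0.66  1.96 -0.16  1.02 -1.43]
```

Emit:
apply_moves:
  deltas:
    - [[0,0,0,0,0,-0.2,0],[0,0,0,0,0,-0.4,0],[0,0,0,0,0,-0.5,0],[0,0,0,0,0,-0.4,0],[0,0,0,0,-0.3,-0.1,0],[0,0,0,0,-0.7,0,0],[0,0,0,0,-0.9,0,0],[0,0,0,0,-0.9,0,0],[0,0,0,0,-0.9,0,0],[0,0,0,0,-0.9,0,0]]

```text
time_s: 38.17
position: [0.4647, 0.1899, 0.2738]
tool_rot: [-3.127, -0.304, 0.001]
force: [-0.1, 0.3, 0.7]
opening: 0.0002
```

Emit:
apply_moves:
  deltas:
    - [[0,0,0,0,-0.8,0,0],[0,0,0,0,-0.6,0,0],[0,0,0,0,-0.25,0,0],[0,0,0,0,-0.1,0.2,0],[0,0,0,0,0,0.3,0],[0,0,0,0,0,0.3,0],[0,0,0,0,0,0.2,0],[0,0,0,0,0,0.05,0],[0,0,0,0,0,0,0],[0,0,0,0,0,0,0]]

```text
time_s: 39.0
position: [0.4573, 0.2306, 0.2478]
tool_rot: [3.127, 0.302, -0.0]
force: [0.7, 0.3, -0.2]
opening: 0.0
```

```bash
python3 tgt.py .4567 .2319 -78.91
```

```text
t 39.0 p [0.4573 0.2306 0.2478] F [ 0.7  0.3 -0.2] M [ 0.03  0.02 -0.02] yang -78.97 tilt z [-0.e+00 -2.e-04 -1.e+00] rot units -0.01 shift units [-0.01 -0.05 -0.  ] op 0.0 q [-1.    0.23  0.56  1.9  -0.14  1.05 -1.76]
```

Emit:
apply_moves:
  deltas:
    - [[0,0,0,0,0,0.05,0],[0,0,0,0,0,0.05,0],[0,0,0,0,0,0.05,0],[0,0,0,0,0,0.04,0],[0,0,0,0,0,0.03,0],[0,0,0,0,0,0,0],[0,0,0,0,0,0,0],[0,0,0,0,0,0,0],[0,0,0,0,0,0,0],[0,0,0,0,0,0,0]]

```text
time_s: 39.83
position: [0.4571, 0.2312, 0.2423]
tool_rot: [-3.127, -0.304, -0.0]
force: [0.2, -0.3, -0.3]
opening: 0.0003
```

```bash
python3 tgt.py .4567 .2319 -78.91
```

```text
t 39.83 p [0.4571 0.2312 0.2423] F [ 0.2 -0.3 -0.3] M [-0.01 -0.01 -0.  ] yang -78.91 tilt z [ 1.e-04  1.e-04 -1.e+00] rot units 0.0 shift units [-0.01 -0.03  0.  ] op 0.0003 q [-1.    0.23  0.56  1.91 -0.14  1.04 -1.76]
```

There is no contact at 0.2423 m, so the narrow side is home too. I'll retreat and take a final look.

Emit:
apply_moves:
  deltas:
    - [[0,0,0,0,0,-0.2,0],[0,0,0,0,0,-0.5,0],[0,0,0,0,0,-0.6,0],[0,0,0,0,0,-0.6,0],[0,0,0,0,0,-0.6,0],[0,0,0,0,0,-0.6,0],[0,0,0,0,0,-0.3,0],[0,0,0,0,0,0,0],[0,0,0,0,0,0,0],[0,0,0,0,0,0,0]]

```text
time_s: 40.67
position: [0.4565, 0.231, 0.3265]
tool_rot: [3.126, 0.304, -0.002]
force: [0.6, 0.4, -0.7]
opening: 0.0
```

```bash
python3 tgt.py .4567 .2319 -78.91; python3 snap.py 16 scene side; python3 sil.py 16 .242 .148
```

```text
t 40.67 p [0.4565 0.231  0.3265] F [ 0.6  0.4 -0.7] M [-0.03  0.08 -0.04] yang -78.9 tilt z [-1.1e-03 -7.0e-04 -1.0e+00] rot units 0.0 shift units [ 0.01 -0.03 -0.  ] op 0.0 q [-1.03  0.15  0.57  1.8  -0.08  1.22 -1.81]
t 40.6667 q [-1.027  0.147  0.568  1.8   -0.084  1.221 -1.813] p [0.4565 0.231  0.3265] rv [ 3.1263e+00  3.0380e-01 -1.9000e-03] F [ 0.6   0.44 -0.73] op 0.0
up scene -0.13 -0.09 [231.5  118.96] meas 233.02 0.17
up scene 0.13 0.09 [375.72 100.41] meas 375.01 0.41
up side 0.13 -0.09 [321.21 146.74] meas 319.97 0.14
up side -0.13 0.09 [202.14 130.9 ] meas 202.97 0.32
up [ 0.47008  0.15575 -0.00096] [-0.02  0.02 -0.02  0.02]
low scene -0.13 -0.09 [236.83 154.48] meas 237.88 0.22
low scene 0.13 0.09 [371.56 135.01] meas 370.82 0.19
low side 0.13 -0.09 [320.35 181.17] meas 319.35 0.15
low side -0.13 0.09 [205.49 163.66] meas 206.1 0.18
low [ 0.47005  0.15486 -0.00078] [-0.03  0.04 -0.04  0.03]
diff mm world [0.04 0.89] loaded frame [0.21 0.86]
```

View pics/side16.png

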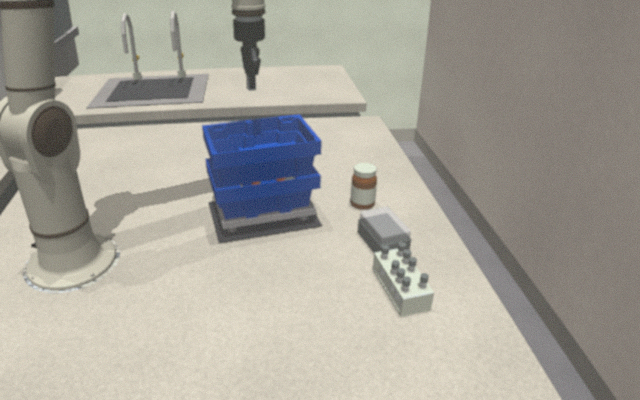

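View pics/scene16.png

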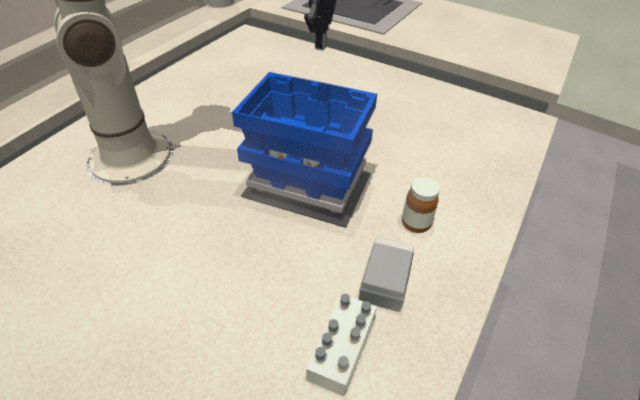

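The stack stands level at (305,130) in the scene view, the bystanders haven't moved, and the gripper is clear.

```bash
python3 -c "
from workcell import bot
print(bot.sign_off())"
```

```text
the job is handed in; nothing more can be done
None
```

The empty tote is stacked half a turn round on the loaded one, both long sides pressed home, and I handed the job in at about 41 s; no verdict is reported.

**What I did:** I pinched the empty tote by its wide-feet rim, lifted it, turned it and lowered it into the sockets. It needed a sideways correction of about 1.6 mm in all. I let go, then pressed the wide side to about 18 N and the close-feet side to about 19.5 N, and the wide side once more to about 12 N.

**Last checks:**
- **Seating:** the wide-side rim first met the finger at a height of about 0.242 m, which is 94 mm above the loaded tote's rim (estimated at 0.148 m, allowing for the platform sinking). The close-feet side gave no contact at that same height, so it is no higher.
- **Centring:** the two fixed cameras put the totes' centres within 0.2 mm (x) and 0.9 mm (y) of each other.
- **Surroundings:** the final pictures show the bystanders undisturbed and the gripper clear.

**Checks that disagreed or failed:**
- **Sideways estimate:** before contact, the cameras and the wrist measurement differed by about 1.5 to 2 mm. Contact forces and later pictures sided with the fixed cameras.
- **Rim heights from pictures:** tracking the rim corners was too noisy to use, so I relied on touch.

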